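# Sort turned and flat pieces for the next laser-marking batch

## Task

Make up the next marking batch: stand both round pieces (the bushing and the slug) upright in the round dish, lay the steel bar in the narrow tray, and lay one dark plate flat in the wide tray. Take that plate from the bottom of the magazine by drawing it straight out through the front slot, so that the plates above it stay in the magazine and just settle down. Leave every piece lying inside its tray, not propped on a rim.

Things in the scene. Friction and masses are not known exactly. Their poses are not given: they have to be found in the camera images.
- bushing_mid (a point): Bushing: upright plain-steel ring, 46 mm outside diameter, 24 mm bore, 30 mm tall. The point is its centre, half-way up; z is its axis.
- slug_mid (a point): Slug: upright solid plain-steel cylinder, 28 mm diameter, 34 mm tall. The point is its centre, half-way up; z is its axis.
- bar_mid (a point): Bar: plain-steel square bar stub lying on the bench, 80 mm long (along x), 22 mm wide (y), 22 mm high (z). The point is its centre.
- blank_low_mid (a point): Bottom plate of the magazine: dark grey metal, 70 mm long (x), 40 wide (y), 10 thick (z). The point is its centre (hidden under the stack at the start). It lies flat, underside 4 mm above the bench, in line with the magazine, its front (-x) end sticking 24 mm out of the slot and 64 mm from the magazine's origin. To clear the slot draw it 46 mm or more towards the magazine's -x.
- blank_top_mid (a point): Top plate of the magazine stack: the same kind of plate (70 x 40 x 10 mm), seen from above inside the magazine. One more such plate lies between it and the bottom plate. The point is its centre, 29 mm above the bench at the start, 19 mm once the bottom plate has gone.
- magazine: Fixed open-topped aluminium box, 79 mm long (x), 51 mm wide (y), 42 mm high; floor and side walls 4 mm, end walls 3 mm; bench lugs 4 mm high, to y = +-41 mm, at x = -10 to 35 mm. Its front (-x) wall, outer face at x = -39.5 mm, is open from z = 4 to 18 mm: the slot. Three plates are stacked in it, the upper two centred. Origin: centre of its underside; x points from slot to rear.
- dish: Round dish, blue plastic, fixed: 132 mm outside diameter, 124 mm inside, rim 12 mm above the bench, floor 4 mm thick. For the bushing and the slug, side by side. Origin: centre of its underside, on the bench; z up.
- narrow_tray: Narrow tray, blue plastic, fixed: 120 mm long (x) by 56 mm wide (y), inside 112 x 48 mm, rim 10 mm above the bench, floor 4 mm thick. For the bar, lengthwise. Origin: centre of its underside, on the bench.
- wide_tray: Wide tray, blue plastic, fixed: 120 mm long (x) by 100 mm wide (y), inside 112 x 92 mm, rim 8 mm above the bench, floor 4 mm thick. For the plate. Origin: centre of its underside, on the bench.

How it is judged:
By the outcome, as a careful person would: the job done as asked, in the order asked, and still so for the second after the job is handed in, with the robot touching nothing.
It also fails if it takes over 102 s, if anything falls off the work surface, if the arm or the gripper's body presses on something with over 40 N, if the wrist force passes 120 N, or if a joint passes its speed limit or range.

## Robot

A 6-joint arm with a two-finger parallel gripper is mounted at the origin on the work surface. World frame = base frame: x ahead of the robot, y to its left, z up, the work surface at z = 0. Lengths are in m, angles in rad, forces in N, time in s.
With the tool pointing down it reaches from about 0.3 to 0.825 m from the base axis. Payload 5.4 kg.
Tool frame: the origin (TCP) lies midway between the tips of the shut fingers; the grasp point (between the pads) lies 19 mm behind it; z points along the fingers, y is the direction in which the jaws open and shut (so a half turn about z gives the same grasp; the last joint's range is limited). The gripper opens to 92 mm and grips with 3 to 60 N. Pads are 20 mm wide; open, the fingers measure 128 mm over their backs; the gripper's body (75 mm by 189 mm) begins 69 mm behind the grasp point.
Start: joints at [-1.326, 0.158, 1.597, -0, 1.386, -0.21], TCP at [0.253, -0.517, 0.215] pointing down, gripper open.
Joint ranges: [-2.91, 2.91], [-0.94, 2.29], [0.18, 2.7], [-1.29, 4.43], [0.17, 2.64], [-3, 3]. Speed limits (rad/s): [2.57, 2.57, 3.14, 3.14, 3.14, 3.14].

## Interface

Orientations are given as a rotation vector (axis times angle).
In Python, from cell import telemetry, snapshot, arm, nets gives the robot as it stands.
- The arm moves only by the tool step_arm, never from a script. Its argument "moves" is a list of rows, each a list of 7 numbers: the shift along the tool's x, y, z as a fraction of full scale, then the turn, a rotation vector about the tool's x, y, z as a fraction of full scale, then the closure, from 0 (fully open) to 1 (shut). A call has 1 to 10 rows; each row shifts and turns the pose as measured when the row begins, along the tool's axes as they then stand; what a row does not reach is not made up. Full scale, the value 1, is 0.2 m for a shift and 90 degrees for a turn. A row lasts 1/8 s, in which the tool goes at most 62.5 mm and 10.7 degrees, less where a joint would pass 70% of its speed; a pose out of reach is approached as far as the arm can. A call with a number of a shift or a turn outside -1 to 1 is refused whole. A call with a gripper value outside its range is refused whole. The fingers move at their own pace and stop on an object; "squeeze" is the grip in N (left out, the last holds). Time passes only in rows, so rows that do not move let the fingers close. It gives the time, the measured TCP pose, the force and the opening at its end, in the units of the state.
- telemetry.get_state(): the state, without advancing time (a new reading comes with each control period).
- snapshot(name): name is "side" or "top" or "wrist"; returns a dict with "frame" (400x640x3 uint8, blue, green, red), "fov_y" (degrees; the focal length in pixels is half the picture's height over the tangent of half this angle, whatever the lens; pixels are square), "cx", "cy" (the principal point, pixels), "world_to_cam" (4x4, takes a point from world to camera coordinates). Camera axes: x right, y up, looking along -z (the intrinsics and any distortion apply to the point x, -y, -z); pixel columns grow to the right and rows downward; lengths in m; the calibration is good to about 2 mm. The wrist camera is an equidistant fisheye: a pixel r from the principal point sees the ray r / f radians off the axis. A picture is of the moment at which its call begins. There is no depth.
- arm.close_job(): hands the job in, once; it reports no verdict.
Trained networks look in a picture, given as the dict that the camera call returned (one of the last four; its "shot" number tells which), for a name from the list of things; names that differ only in an ending like _2 or _b are one class to them, and where a whole thing is asked for, a point or a joint stands for the part that bears it (a point fixed in the world has none). Each returns a list of dicts, best first, with "score" (0 to 1); they miss things now and then, are a little off and sometimes report something else, mostly with a low value. They report only what shows in the picture. A call takes as long as a camera call.
- nets.silhouettes(picture, thing): "region" (400x640 bool, what is visible of it) and "box" ([left, top, right, bottom] in pixels, round what is visible of it).
The state is a dict: "time": time; "joint_pos": joint angles; "qvel": joint speeds; "joint_efforts": joint torques, N m; "eef_pos": TCP position; "orientation": TCP orientation; "contact_force": force on the tool from outside, world axes, zero at the start; "moment": the same for the moment, N m; "opening": opening from 0.0 (shut) to 1.0 (fully open).
Only numpy, scipy, OpenCV 4.12 (cv2) and the standard library are available. Lean on these libraries where they do the work, as an engineer would, in place of code of your own. Each camera call takes 0.05 s, during which the arm holds its last target.

## Working session

There is one attempt and no reset: what is moved stays moved. The work goes in short steps, Python scripts to look and compute and a tool call to move; the robot and the scene stay as the last step left them, time stands still between calls to the robot, and variables do not carry over. Pictures are saved under pics/ and viewed, and the job is handed in when it is done.

Besides the shell and the picture viewer there is one more tool, called after "Request:" as name(argument=value, ...), one argument or row to a line, values as JSON. step_arm: Moves the arm, as the interface text tells. Shift numbers are shares of 0.2 m and turn numbers shares of 90 degrees, none past 1 either way. Its arguments: {"type":"object","properties":{"moves":{"type":"array"},"squeeze":{"type":"number"}},"required":["moves"]}

```bash
ls; mkdir -p pics
python3 - <<'E'
from cell import telemetry, snapshot, arm, nets
import cv2
print(telemetry.get_state())
for n in ("top","side","wrist"):
    s=snapshot(n); cv2.imwrite(f"pics/{n}0.png",s["frame"]); print(n,s["fov_y"],s["cx"],s["cy"],s["world_to_cam"].tolist() if hasattr(s["world_to_cam"],'tolist') else s["world_to_cam"], [k for k in s])
E
```

```text
pics
{'time': 0.0, 'joint_pos': array([-1.32609573e+00,  1.59071435e-01,  1.59822643e+00, -3.69854967e-06,
        1.38615499e+00, -2.10092134e-01]), 'qvel': array([ 0.00103469,  0.00089906, -0.00016477, -0.00170716,  0.00084497,
       -0.00066735]), 'joint_efforts': array([ 9.33653209e-04, -3.85561860e+01, -3.22110021e+01,  7.02233473e-02,
        3.78390891e-02, -1.40979628e-04]), 'eef_pos': array([ 0.25241535, -0.51594992,  0.21360923]), 'orientation': array([-3.05890536e+00, -7.07827681e-01,  5.62361871e-05]), 'contact_force': array([-0.22422338,  0.36121034, -0.00566678]), 'moment': array([-0.01443437, -0.03477624, -0.0068381 ]), 'opening': 0.9991431867991439}
top 57.18768164239501 321.5716625563789 195.5426750477455 [[0.027701680883566934, -0.9994631589638672, -0.017493162955627212, -0.0006105951738637732], [0.9876033801226359, 0.024659707113559196, 0.1550208450996753, -0.5399808835696797], [-0.1545062472735943, -0.021570644845265587, 0.9877563094379049, -0.8396891556399916], [0.0, 0.0, 0.0, 1.0]] ['frame', 'fov_y', 'cx', 'cy', 'world_to_cam', 'shot']
side 43.774246978936844 312.1823098634808 195.52584902160962 [[-0.7576901396320153, -0.6525254118906464, -0.010781425757262795, 0.3883809673970206], [0.354730078491423, -0.4256547722542352, 0.8324569576084184, -0.22185497590854705], [-0.5477884844699513, 0.6269199324428419, 0.5539848144019622, -0.6906148231482019], [0.0, 0.0, 0.0, 1.0]] ['frame', 'fov_y', 'cx', 'cy', 'world_to_cam', 'shot']
wrist 65.70646984690485 317.5625779120801 197.58088357489976 [[0.4393945120566296, -0.8982937369667179, -0.0009082405444165212, -0.5753966111444136], [0.8606039219391153, 0.4212481551705674, -0.2862007709780109, 0.03271289631189209], [0.2574749547383796, 0.12497341273952522, 0.9581692406828279, -0.39141510790536876], [0.0, 0.0, 0.0, 1.0]] ['frame', 'fov_y', 'cx', 'cy', 'world_to_cam', 'shot']
```

View pics/top0.png

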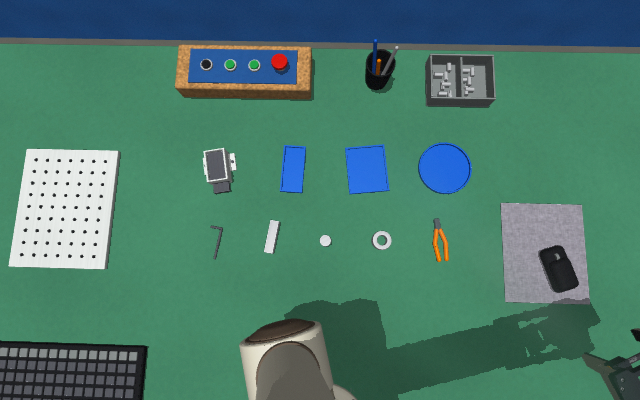

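View pics/side0.png

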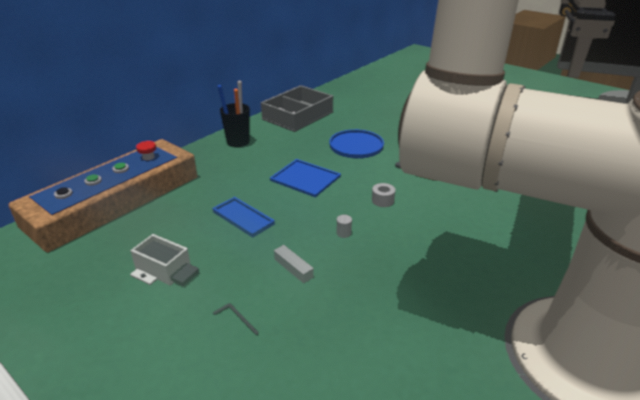

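```bash
cat > h.py <<'E'
import numpy as np, cv2
from cell import telemetry, snapshot, arm, nets
from scipy.spatial.transform import Rotation as R
def f(s): return 200/np.tan(np.radians(s["fov_y"])/2)
def ray(s,uv,wrist=False):
    M=np.array(s["world_to_cam"]); F=f(s)
    a=(np.atleast_2d(uv)-[s["cx"],s["cy"]])/F
    if wrist:
        r=np.linalg.norm(a,axis=1,keepdims=True)+1e-12
        d=np.hstack([a/r*np.sin(r),np.cos(r)])
    else: d=np.hstack([a,np.ones((len(a),1))])
    d=d*[1,-1,-1]
    return -M[:3,:3].T@M[:3,3], d@M[:3,:3]
def atz(s,uv,z,wrist=False):
    o,d=ray(s,uv,wrist); t=(z-o[2])/d[:,2]
    return o+t[:,None]*d
def proj(s,P,wrist=False):
    M=np.array(s["world_to_cam"]); p=np.atleast_2d(P)@M[:3,:3].T+M[:3,3]
    p=p*[1,-1,-1]
    if wrist:
        rr=np.linalg.norm(p[:,:2],axis=1); th=np.arctan2(rr,p[:,2])
        return p[:,:2]/rr[:,None]*th[:,None]*f(s)+[s["cx"],s["cy"]]
    return p[:,:2]/p[:,2:]*f(s)+[s["cx"],s["cy"]]
E
python3 - <<'E'
from h import *
for cam in("top","side"):
    s=snapshot(cam); ov=s["frame"].copy()
    for n in ["bushing_mid","slug_mid","bar_mid","blank_low_mid","blank_top_mid","magazine","dish","narrow_tray","wide_tray"]:
        r=nets.silhouettes(s,n)
        for d in r[:2]:
            m=d["region"]; print(cam,n,round(d["score"],2),np.round(d["box"]).tolist(),m.sum())
        if r:
            m=r[0]["region"].astype(np.uint8); np.save(f"pics/{cam}_{n}.npy",m)
            c,_=cv2.findContours(m,cv2.RETR_EXTERNAL,cv2.CHAIN_APPROX_NONE); cv2.drawContours(ov,c,-1,(0,0,255),1)
            rect=cv2.minAreaRect(np.vstack(c)); M=cv2.moments(m,True)
            print("   cen",round(M['m10']/M['m00'],1),round(M['m01']/M['m00'],1),rect)
    cv2.imwrite(f"pics/ov_{cam}.png",ov)
E
```

```text
top bushing_mid 0.64 [370.0, 231.0, 390.0, 251.0] 216
   cen 381.3 239.6 ((381.0, 240.0), (18.0, 18.0), 90.0)
top slug_mid 0.43 [264.0, 221.0, 281.0, 253.0] 335
   cen 271.4 236.8 ((271.5192565917969, 236.4038543701172), (10.198038101196289, 33.14362335205078), 11.309932708740234)
top bar_mid 0.55 [264.0, 225.0, 279.0, 254.0] 321
   cen 271.4 236.6 ((271.5773620605469, 236.42074584960938), (10.25872802734375, 32.80335998535156), 10.619654655456543)
top blank_low_mid 0.47 [212.0, 182.0, 229.0, 193.0] 165
   cen 221.1 187.0 ((221.0, 187.0), (10.0, 16.0), 90.0)
top blank_top_mid 0.79 [208.0, 152.0, 224.0, 179.0] 443
   cen 216.0 164.8 ((216.29476928710938, 164.960693359375), (27.225723266601562, 16.850873947143555), 82.40535736083984)
top magazine 0.64 [201.0, 147.0, 237.0, 186.0] 626
   cen 219.7 165.9 ((218.91087341308594, 165.60890197753906), (35.22431564331055, 33.13473892211914), 84.2894058227539)
top dish 0.65 [421.0, 140.0, 470.0, 194.0] 2152
   cen 444.5 167.6 ((444.0, 167.5), (51.0, 52.0), 90.0)
top narrow_tray 0.93 [281.0, 142.0, 306.0, 188.0] 1027
   cen 292.6 168.5 ((292.448
[... 1045 characters left out ...]
90.0, 286.0] 1583
   cen 157.7 262.0 ((158.05136108398438, 261.386962890625), (58.67725372314453, 48.66322326660156), 24.443954467773438)
side dish 0.8 [331.0, 128.0, 385.0, 158.0] 1260
side dish 0.54 [131.0, 236.0, 186.0, 287.0] 1456
   cen 356.4 143.4 ((356.5, 143.5), (29.0, 53.0), 90.0)
side narrow_tray 0.79 [214.0, 197.0, 275.0, 237.0] 1254
side narrow_tray 0.35 [274.0, 249.0, 313.0, 280.0] 756
   cen 243.8 216.7 ((243.27938842773438, 216.3676300048828), (58.824012756347656, 25.724788665771484), 30.963756561279297)
side wide_tray 0.89 [271.0, 159.0, 340.0, 199.0] 1482
   cen 306.2 177.4 ((305.3100891113281, 176.71450805664062), (62.883384704589844, 30.96437644958496), 21.540973663330078)
```

Run:
```python
from h import *
T=snapshot("top");S=snapshot("side")
for n,z in [("bushing_mid",.015),("slug_mid",.017),("bar_mid",.011),("blank_top_mid",.034),("blank_low_mid",.009),("dish",.006),("narrow_tray",.005),("wide_tray",.005)]:
    o=[]
    for s,c in((T,"top"),(S,"side")):
        m=np.load(f"pics/{c}_{n}.npy"); v,u=np.nonzero(m); o.append(np.round(atz(s,[[u.mean(),v.mean()]],z)[0][:2],4))
    print(n,*o)
print("slug top px",atz(T,[[325.5,240.5]],.02))
for s,c,b in((T,"top",(190,135,480,260)),(S,"side",(120,120,410,300))):
    x0,y0,x1,y1=b; im=cv2.resize(s["frame"][y0:y1,x0:x1],None,fx=2.7,fy=2.7,interpolation=cv2.INTER_CUBIC); cv2.imwrite(f"pics/z_{c}.png",im)
st=telemetry.get_state()
Rm=R.from_rotvec(st["orientation"]).as_matrix(); print(Rm.round(3)); 
W=snapshot("wrist");M=W["world_to_cam"]
Tt=np.eye(4);Tt[:3,:3]=Rm;Tt[:3,3]=st["eef_pos"]
X=M@Tt; print("tool->cam",X.round(4).tolist()); print("cam in tool",(-X[:3,:3].T@X[:3,3]).round(4)); np.save("X.npy",X)
```

```text
bushing_mid [ 0.4396 -0.1337] [ 0.4361 -0.131 ]
slug_mid [0.4391 0.1335] [0.4316 0.0048]
bar_mid [0.4397 0.1345] [0.4363 0.1352]
blank_top_mid [0.6113 0.2767] [0.6115 0.276 ]
blank_low_mid [0.5605 0.2677] [0.5608 0.2681]
dish [ 0.6243 -0.2932] [ 0.6204 -0.29  ]
narrow_tray [0.6133 0.09  ] [0.6081 0.0917]
wide_tray [ 0.6165 -0.0977] [ 0.6111 -0.0947]
slug top px [[0.43354159 0.00155427 0.02      ]]
[[ 0.898  0.439 -0.   ]
 [ 0.439 -0.898  0.   ]
 [-0.    -0.    -1.   ]]
tool->cam [[0.0002, 1.0, -0.0007, -0.0012], [0.9581, 0.0001, 0.2865, -0.0286], [0.2865, -0.0007, -0.9581, -0.1861], [0.0, 0.0, 0.0, 1.0]]
cam in tool [ 0.0807  0.001  -0.1701]
```

View pics/wrist0.png

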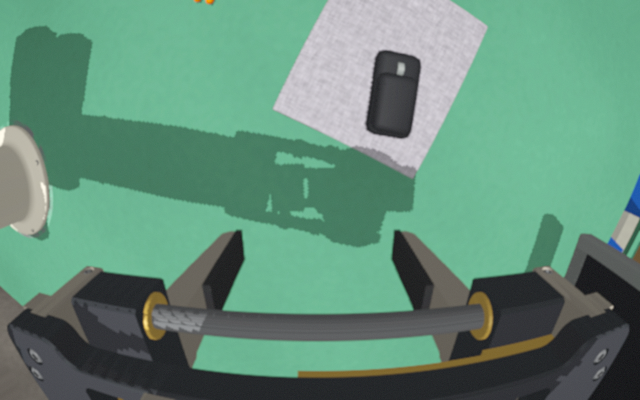

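View pics/z_top.png

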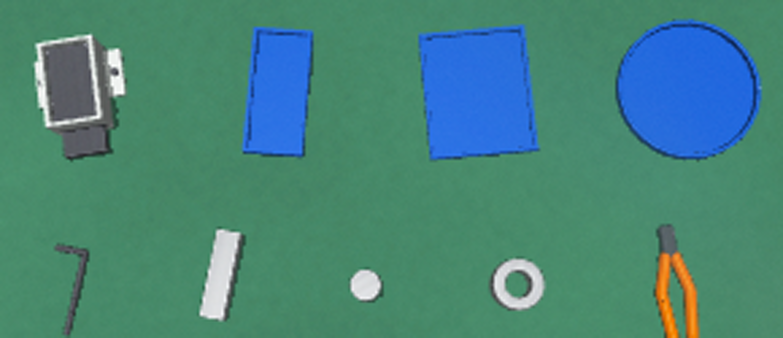

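View pics/z_side.png

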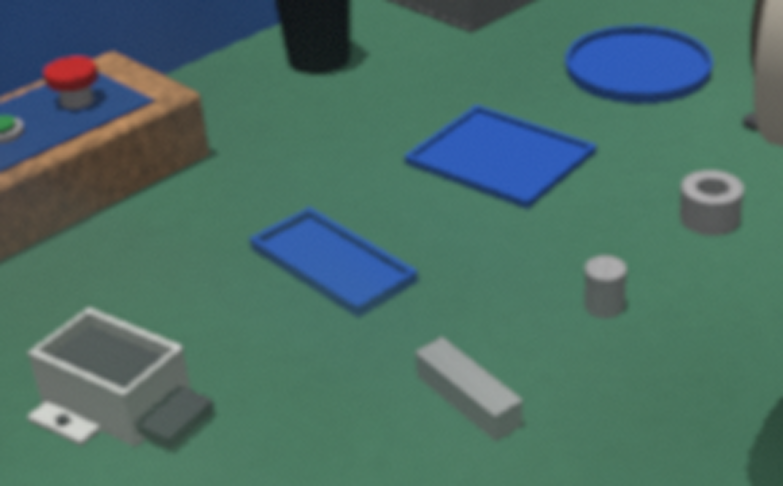

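Request:
step_arm(
  moves=[
    [0,0,0,0,0,0.1,0],
    [0,0,0,0,0,0.1,0],
    [0,0,0,0,0,0.09,0],
    [0,0,0,0,0,0,0],
  ],
  squeeze=25,
)

```text
time: 1.8
eef_pos: [0.2526, -0.5165, 0.2146]
orientation: [-3.141, 0.021, -0.0]
contact_force: [-0.1, 0.1, -0.4]
opening: 0.998
```

```bash
cat >> h.py <<'E'
def pose():
    st=telemetry.get_state(); r=R.from_rotvec(st["orientation"]); m=r.as_matrix()
    phi=np.degrees(np.arctan2(m[1,0],m[0,0])); tilt=np.degrees(np.arccos(-m[2,2]))
    print("t %.2f"%st["time"],"tcp",st["eef_pos"].round(4),"phi %.2f tilt %.2f"%(phi,tilt),"F",st["contact_force"].round(1),"open %.1fmm"%(92*st["opening"]))
    return st,r,phi
def go(target,phi_t=None):
    st,r,phi=pose()
    d=r.inv().apply(np.array(target)-st["eef_pos"])/0.2
    print("shift total (tool, units)",d.round(3))
    if phi_t is not None:
        rt=R.from_matrix([[np.cos(phi_t),np.sin(phi_t),0],[np.sin(phi_t),-np.cos(phi_t),0],[0,0,-1]])
        print("turn units",((r.inv()*rt).as_rotvec()/(np.pi/2)).round(4))
E
python3 -c "
from h import *
go([.438,-.133,.16],0)"
```

```text
t 1.80 tcp [ 0.2526 -0.5165  0.2146] phi -0.78 tilt 0.00 F [-0.1  0.1 -0.4] open 91.8mm
shift total (tool, units) [ 0.901 -1.93   0.273]
turn units [-0.     -0.     -0.0086]
```

Request:
step_arm(
  moves=[
    [0.112,-0.241,0.034,0,0,-0.0086,0],
    [0.112,-0.241,0.034,0,0,0,0],
    [0.112,-0.241,0.034,0,0,0,0],
    [0.112,-0.241,0.034,0,0,0,0],
    [0.112,-0.241,0.034,0,0,0,0],
    [0.112,-0.241,0.034,0,0,0,0],
    [0.112,-0.241,0.034,0,0,0,0],
    [0.112,-0.241,0.034,0,0,0,0],
    [0,0,0,0,0,0,0],
  ],
)

```text
time: 2.92
eef_pos: [0.4335, -0.1192, 0.1592]
orientation: [3.137, 0.041, 0.006]
contact_force: [-0.3, -0.7, -0.8]
opening: 1.0
```

```bash
python3 -c "
from h import *
go([.438,-.133,.16],0)
s=snapshot('wrist'); cv2.imwrite('pics/w1.png',s['frame'])
r=nets.silhouettes(s,'bushing_mid')
for d in r[:2]:
  print(d['score'],d['box']); v,u=np.nonzero(d['region']); print(u.mean(),v.mean(), atz(s,[[u.mean(),v.mean()]],.015,True), d['region'].sum())
T=snapshot('top'); cv2.imwrite('pics/t1.png',T['frame'])
for n in ['dish']:
  for d in nets.silhouettes(s,n)[:1]: print(n,d['score'],d['box'])
"
```

```text
t 2.92 tcp [ 0.4335 -0.1192  0.1592] phi 1.48 tilt 0.32 F [-0.3 -0.7 -0.8] open 92.0mm
shift total (tool, units) [ 0.021  0.069 -0.004]
turn units [ 0.0026 -0.0025  0.0164]
0.84 [303.4, 159.9, 353.0, 207.3]
329.93554952510175 182.89620081411127 [[ 0.4376956  -0.13398827  0.015     ]] 1474
dish 0.78 [421.0, 0.0, 522.3, 81.9]
```

View pics/w1.png

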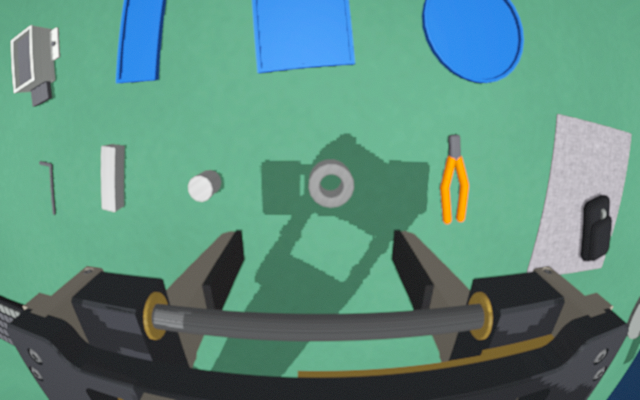

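Request:
step_arm(
  moves=[
    [0.021,0.069,0,0.0026,-0.0025,0.0164,0],
    [0,0,0.16,0,0,0,0.2],
    [0,0,0.16,0,0,0,0.2],
    [0,0,0.16,0,0,0,0.2],
    [0,0,0.12,0,0,0,0.2],
    [0,0,0,0,0,0,0.2],
  ],
)

```text
time: 3.88
eef_pos: [0.4395, -0.151, 0.0393]
orientation: [3.135, -0.041, 0.009]
contact_force: [-0.2, 0.1, 0.7]
opening: 0.799
```

```bash
python3 -c "
from h import *
go([.438,-.1335,.013],0)
s=snapshot('wrist'); cv2.imwrite('pics/w2.png',s['frame'])
r=nets.silhouettes(s,'bushing_mid')
for d in r[:1]:
  print(d['score'],d['box']); v,u=np.nonzero(d['region']); print(u.mean(),v.mean(), atz(s,[[u.mean(),v.mean()]],.015,True), d['region'].sum())
"
```

```text
t 3.88 tcp [ 0.4395 -0.151   0.0393] phi -1.49 tilt 0.51 F [-0.2  0.1  0.7] open 73.5mm
shift total (tool, units) [-0.011 -0.088  0.131]
turn units [ 0.0043 -0.0038 -0.0166]
0.95 [257.2, 196.8, 323.4, 271.0]
290.59186351706035 233.66850393700787 [[ 0.43757869 -0.13390736  0.015     ]] 3810
```

View pics/w2.png

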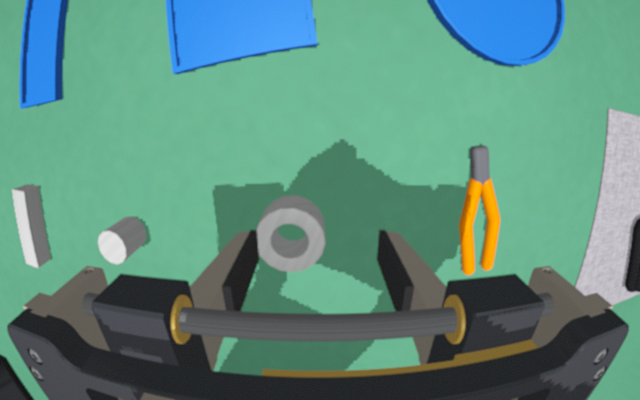

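```bash
python3 -c "
from h import *
go([.438,-.1335,.013],0)
"
```

```text
t 3.98 tcp [ 0.4413 -0.1517  0.0414] phi -1.45 tilt 0.77 F [ 0.   0.7 -0.1] open 73.6mm
shift total (tool, units) [-0.02  -0.092  0.141]
turn units [ 0.0058 -0.0063 -0.0162]
```

Request:
step_arm(
  moves=[
    [-0.02,-0.092,0,0.006,-0.006,-0.016,0.2],
    [0,0,0,0,0,0,0.2],
    [0,0,0,0,0,0,0.2],
  ],
)

```text
time: 4.35
eef_pos: [0.4396, -0.1334, 0.0442]
orientation: [3.14, 0.002, 0.007]
contact_force: [-0.3, 1.0, 0.6]
opening: 0.796
```

```bash
python3 -c "
from h import *
go([.438,-.1335,.013],0)
"
```

```text
t 4.35 tcp [ 0.4396 -0.1334  0.0442] phi 0.07 tilt 0.29 F [-0.3  1.   0.6] open 73.2mm
shift total (tool, units) [-0.009  0.     0.156]
turn units [ 0.0013 -0.0029  0.0008]
```

Request:
step_arm(
  moves=[
    [-0.009,0,0.1,0.001,-0.003,0,0.2],
    [0,0,0.055,0,0,0,0.2],
    [0,0,0,0,0,0,0.2],
    [0,0,0,0,0,0,0.2],
  ],
)

```text
time: 4.85
eef_pos: [0.4395, -0.1342, 0.0142]
orientation: [3.139, 0.003, 0.005]
contact_force: [0.9, -0.7, 0.0]
opening: 0.794
```

```bash
python3 -c "
from h import *
go([.438,-.1335,.013],0)
"
```

```text
t 4.85 tcp [ 0.4395 -0.1342  0.0142] phi 0.12 tilt 0.23 F [ 0.9 -0.7  0. ] open 73.0mm
shift total (tool, units) [-0.008 -0.003  0.006]
turn units [ 0.0016 -0.002   0.0014]
```

Request:
step_arm(
  moves=[
    [-0.008,0,0.006,0,0,0,0.4],
    [0,0,0,0,0,0,0.6],
    [0,0,0,0,0,0,0.7],
    [0,0,0,0,0,0,0.7],
    [0,0,0,0,0,0,0.7],
    [0,0,0,0,0,0,0.7],
  ],
)

```text
time: 5.6
eef_pos: [0.4385, -0.1345, 0.0139]
orientation: [3.138, 0.003, 0.007]
contact_force: [0.9, -0.6, -0.6]
opening: 0.495
```

```bash
python3 -c "
from h import *
pose()
s=snapshot('wrist'); cv2.imwrite('pics/w3.png',s['frame'])
r=nets.silhouettes(s,'bushing_mid')
for d in r[:1]:
  v,u=np.nonzero(d['region']); print(d['score'],u.mean(),v.mean(), atz(s,[[u.mean(),v.mean()]],.015,True), d['region'].sum())
pose()
S=snapshot('side'); cv2.imwrite('pics/s3.png',S['frame'])
"
```

```text
t 5.60 tcp [ 0.4385 -0.1345  0.0139] phi 0.12 tilt 0.34 F [ 0.9 -0.6 -0.6] open 45.5mm
0.73 317.58518810321056 248.45794760685445 [[ 0.43711889 -0.1357186   0.015     ]] 5077
t 5.70 tcp [ 0.4386 -0.1345  0.0139] phi 0.12 tilt 0.34 F [ 0.3 -0.1 -0.3] open 45.6mm
```

View pics/w3.png

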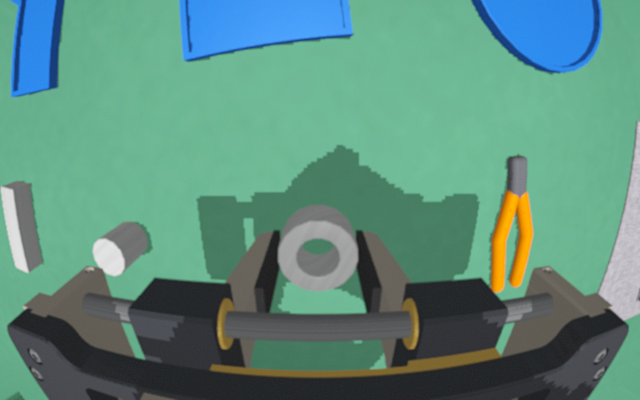

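View pics/s3.png

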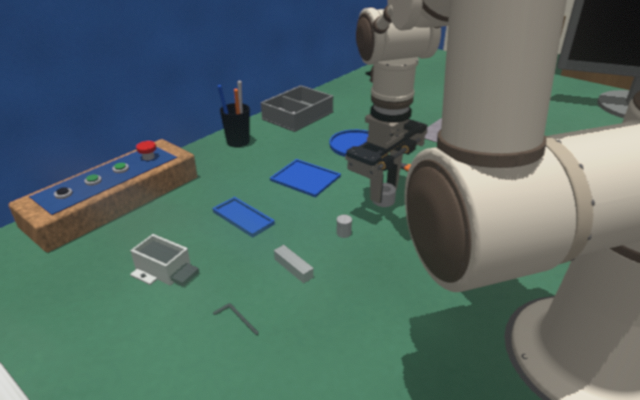

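Request:
step_arm(
  moves=[
    [0,0,-0.12,0,0,0,0.7],
    [0,0,-0.15,0,0,0,0.7],
    [0,0,-0.15,0,0,0,0.7],
    [0.17,0.13,0,0,0,0,0.7],
    [0.17,0.13,0,0,0,0,0.7],
    [0.17,0.13,0,0,0,0,0.7],
    [0.17,0.13,0,0,0,0,0.7],
    [0.17,0.13,0,0,0,0,0.7],
    [0,0,0,0,0,0,0.7],
    [0,0,0,0,0,0,0.7],
  ],
)

```text
time: 7.0
eef_pos: [0.6084, -0.2644, 0.0943]
orientation: [-3.139, -0.004, 0.009]
contact_force: [-0.1, 0.3, -2.1]
opening: 0.49
```

```bash
python3 -c "
from h import *
s=snapshot('wrist'); cv2.imwrite('pics/w4.png',s['frame'])
r=nets.silhouettes(s,'dish')
for d in r[:1]:
  v,u=np.nonzero(d['region']); print(d['score'],d['box'],u.mean(),v.mean(), atz(s,[[u.mean(),v.mean()]],.008,True), d['region'].sum())
go([.646,-.2915,.08],0)
"
```

```text
0.87 [274.2, 108.3, 428.7, 250.6] 353.1719797509919 171.62197291011083 [[ 0.63561125 -0.29560021  0.008     ]] 14618
t 7.10 tcp [ 0.6083 -0.2644  0.0947] phi 0.15 tilt 0.32 F [ 0.3  0.8 -2.2] open 45.4mm
shift total (tool, units) [0.189 0.136 0.072]
turn units [-0.0015  0.0032  0.0016]
```

View pics/w4.png

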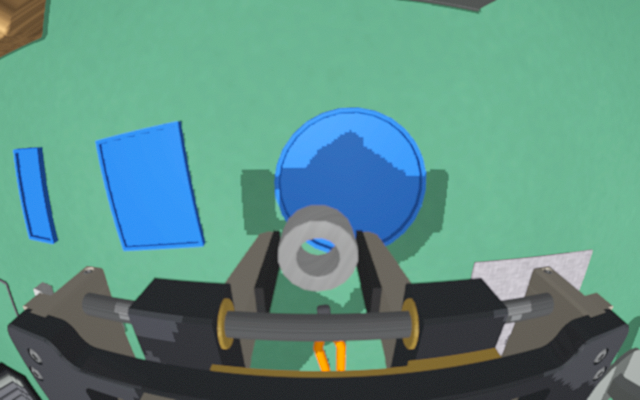

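```bash
cat > fitdish.py <<'E'
from h import *
from scipy.optimize import least_squares
def blue(im):
    h=cv2.cvtColor(im,cv2.COLOR_BGR2HSV); return cv2.inRange(h,(100,130,40),(120,255,255))
def fit(s,wrist,box,vmax=999):
    m=blue(s["frame"]); x0,y0,x1,y1=box; k=np.zeros_like(m); k[y0:y1,x0:x1]=m[y0:y1,x0:x1]
    c,_=cv2.findContours(k,cv2.RETR_EXTERNAL,cv2.CHAIN_APPROX_NONE); c=max(c,key=cv2.contourArea)[:,0,:].astype(float)
    hull=cv2.convexHull(c.astype(np.float32))
    c=c[c[:,1]<vmax]
    d=np.array([cv2.pointPolygonTest(hull,(float(p[0]),float(p[1])),True) for p in c]); c=c[abs(d)<1.2]
    th=np.linspace(0,2*np.pi,360)
    def model(p):
        P=np.vstack([np.c_[p[0]+.066*np.cos(th),p[1]+.066*np.sin(th),0*th+z] for z in(0,.012)])
        return cv2.convexHull(proj(s,P,wrist).astype(np.float32))
    def res(p):
        M=model(p); return [cv2.pointPolygonTest(M,(float(q[0]),float(q[1])),True) for q in c]
    r=least_squares(res,[.622,-.29],diff_step=1e-3,loss='soft_l1')
    return r.x, np.sqrt(np.mean(np.square(r.fun))),len(c)
if __name__=="__main__":
    T=snapshot("top")
    print("top",fit(T,False,(400,130,490,210),999))
    print("wrist",fit(snapshot("wrist"),True,(255,90,450,270),200))
    a=snapshot("side"); cv2.imwrite("pics/s4.png",a["frame"])
    go([.646,-.2915,.08],0)
E
python3 fitdish.py
python3 - <<'E'
from fitdish import *
im=cv2.imread("pics/side0.png");s=snapshot("side");s["frame"]=im
print("side",fit(s,False,(325,120,390,165)))
im=cv2.imread("pics/top0.png");s=snapshot("top");s["frame"]=im
print("top0",fit(s,False,(400,130,490,210)))
E
```

```text
top (array([ 0.62024874, -0.30108372]), np.float64(2.864834488488349), 33)
wrist (array([ 0.62338272, -0.29430031]), np.float64(0.5305486658554974), 247)
t 7.25 tcp [ 0.6088 -0.2646  0.0955] phi 0.16 tilt 0.23 F [ 0.8 -0.  -1.1] open 45.2mm
shift total (tool, units) [0.186 0.135 0.077]
turn units [-0.001   0.0024  0.0017]
side (array([ 0.62459532, -0.29362585]), np.float64(0.9602733992024252), 124)
top0 (array([ 0.62466058, -0.2926947 ]), np.float64(0.7484150599691288), 147)
```

Request:
step_arm(
  moves=[
    [0.12,0.09,0,0,0,0,0.7],
    [0.076,0.055,0.05,0,0,0,0.7],
    [0,0,0,0,0,0,0.7],
    [0,0,0,0,0,0,0.7],
  ],
)

```text
time: 7.85
eef_pos: [0.6481, -0.2931, 0.0861]
orientation: [-3.14, -0.005, 0.006]
contact_force: [-0.3, -0.2, -2.8]
opening: 0.493
```

```bash
python3 -c "
from h import *
go([.648,-.2935,.0185],0)
"
```

```text
t 7.85 tcp [ 0.6481 -0.2931  0.0861] phi 0.19 tilt 0.24 F [-0.3 -0.2 -2.8] open 45.3mm
shift total (tool, units) [0.001 0.003 0.338]
turn units [-0.0011  0.0025  0.0021]
```

Request:
step_arm(
  moves=[
    [0,0,0.1,0,0,0,0.7],
    [0,0,0.1,0,0,0,0.7],
    [0,0,0.09,0,0,0,0.7],
    [0,0,0.03,0,0,0,0.7],
    [0,0,0,0,0,0,0.7],
    [0,0,0,0,0,0,0.7],
  ],
)

```text
time: 8.6
eef_pos: [0.6466, -0.2916, 0.018]
orientation: [-3.139, -0.006, 0.009]
contact_force: [-0.5, 0.2, -2.6]
opening: 0.49
```

```bash
python3 -c "
from h import *
go([.648,-.2935,.0185],0)
"
```

```text
t 8.60 tcp [ 0.6466 -0.2916  0.018 ] phi 0.22 tilt 0.36 F [-0.5  0.2 -2.6] open 45.1mm
shift total (tool, units) [ 0.007  0.01  -0.003]
turn units [-0.0018  0.0035  0.0025]
```

Request:
step_arm(
  moves=[
    [0,0,0.006,0,0,0,0.7],
    [0,0,0.004,0,0,0,0.7],
    [0,0,0,0,0,0,0.7],
  ],
)

```text
time: 8.98
eef_pos: [0.6471, -0.2919, 0.0179]
orientation: [-3.14, -0.006, 0.007]
contact_force: [-0.6, 0.5, -0.9]
opening: 0.489
```

Request:
step_arm(
  moves=[
    [0,0,0,0,0,0,0.4],
    [0,0,0,0,0,0,0.35],
    [0,0,0,0,0,0,0.3],
    [0,0,-0.1,0,0,0,0.3],
    [0,0,-0.15,0,0,0,0.3],
    [0,0,-0.15,0,0,0,0.3],
    [0,0,0,0,0,0,0.3],
  ],
)

```text
time: 9.85
eef_pos: [0.6491, -0.2932, 0.1045]
orientation: [3.14, 0.006, 0.001]
contact_force: [-0.0, -0.2, -0.4]
opening: 0.701
```

```bash
python3 -c "
from h import *
s=snapshot('wrist'); cv2.imwrite('pics/w5.png',s['frame'])
go([.434,.003,.09],0)
"
```

```text
t 9.90 tcp [ 0.648  -0.2925  0.1023] phi 0.22 tilt 0.14 F [ 0.  -0.7  0.3] open 64.4mm
shift total (tool, units) [-1.065 -1.482  0.065]
turn units [-0.0005  0.0015  0.0024]
```

View pics/w5.png

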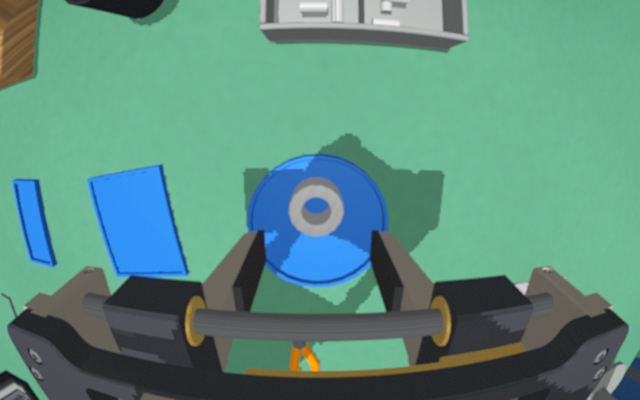

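Request:
step_arm(
  moves=[
    [-0.133,-0.185,0,0,0,0,0.3],
    [-0.133,-0.185,0,0,0,0,0.3],
    [-0.133,-0.185,0,0,0,0,0.3],
    [-0.133,-0.185,0,0,0,0,0.3],
    [-0.133,-0.185,0,0,0,0,0.3],
    [-0.133,-0.185,0,0,0,0,0.3],
    [-0.133,-0.185,0,0,0,0,0.3],
    [-0.133,-0.185,0,0,0,0,0.3],
    [0,0,0,0,0,0,0.3],
    [0,0,0,0,0,0,0.3],
  ],
)

```text
time: 11.15
eef_pos: [0.4185, 0.0142, 0.0912]
orientation: [-3.132, -0.004, 0.033]
contact_force: [0.5, -0.2, -0.3]
opening: 0.701
```

```bash
cat > look.py <<'E'
import sys
from h import *
def look(n,name,z):
    s=snapshot('wrist'); cv2.imwrite(f'pics/{name}.png',s['frame'])
    for d in nets.silhouettes(s,n)[:2]:
        v,u=np.nonzero(d['region']); print(n,round(d['score'],2),d['box'],u.mean().round(1),v.mean().round(1), atz(s,[[u.mean(),v.mean()]],z,True).round(4), d['region'].sum())
E
python3 -c "
from look import *
look('slug_mid','w6',.019)
go([.434,.003,.013],0)
"
```

```text
slug_mid 0.85 [317.5, 168.5, 351.3, 207.3] 332.2 189.1 [[0.4331 0.0018 0.019 ]] 1243
slug_mid 0.23 [36.9, 0.0, 59.4, 54.3] 47.1 24.6 [[0.6132 0.295  0.019 ]] 999
t 11.25 tcp [0.4187 0.0139 0.0912] phi 0.08 tilt 1.35 F [-0.2  0.  -0.3] open 64.2mm
shift total (tool, units) [0.085 0.058 0.389]
turn units [-0.006   0.0137  0.0008]
```

View pics/w6.png

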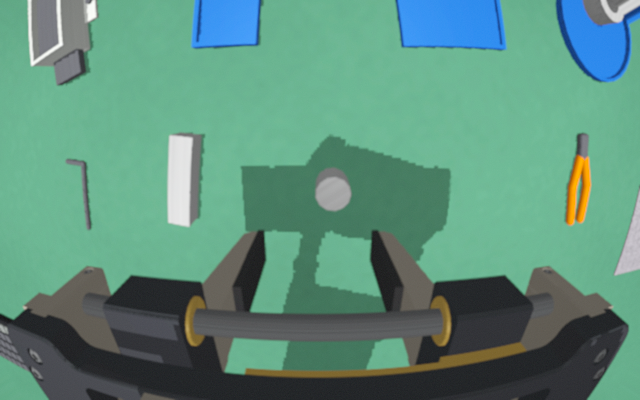

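Request:
step_arm(
  moves=[
    [0.075,0.062,0,-0.006,0.014,0,0.3],
    [0,0,0.1,0,0,0,0.4],
    [0,0,0.1,0,0,0,0.4],
    [0,0,0.09,0,0,0,0.4],
    [0,0,0,0,0,0,0.4],
    [0,0,0,0,0,0,0.4],
  ],
)

```text
time: 12.0
eef_pos: [0.4428, -0.0069, 0.0329]
orientation: [3.137, -0.008, 0.018]
contact_force: [0.2, 0.2, 0.4]
opening: 0.599
```

```bash
python3 -c "
from look import *
look('slug_mid','w7',.019)
go([.433,.002,.013],0)
"
```

```text
slug_mid 0.76 [282.7, 222.2, 325.5, 275.4] 302.2 249.8 [[0.4333 0.002  0.019 ]] 2093
t 12.10 tcp [ 0.4426 -0.0066  0.033 ] phi -0.28 tilt 0.71 F [ 0.2 -0.3 -0.5] open 55.0mm
shift total (tool, units) [-0.049 -0.043  0.099]
turn units [ 0.0032 -0.0072 -0.0031]
```

Request:
step_arm(
  moves=[
    [-0.047,-0.043,0,0.003,-0.007,-0.003,0.4],
    [0,0,0,0,0,0,0.4],
    [0,0,0.06,0,0,0,0.4],
    [0,0,0.039,0,0,0,0.4],
    [0,0,0,0,0,0,0.4],
    [0,0,0,0,0,0,0.4],
  ],
)

```text
time: 12.85
eef_pos: [0.4331, 0.0026, 0.0124]
orientation: [3.141, 0.001, 0.002]
contact_force: [-0.8, 0.1, -0.0]
opening: 0.597
```

```bash
python3 -c "
from look import *
go([.4335,.002,.013],0)
"
```

```text
t 12.85 tcp [0.4331 0.0026 0.0124] phi 0.05 tilt 0.07 F [-0.8  0.1 -0. ] open 55.0mm
shift total (tool, units) [ 0.002  0.003 -0.003]
turn units [ 0.0003 -0.0007  0.0005]
```

Request:
step_arm(
  moves=[
    [0,0,0,0,0,0,0.6],
    [0,0,0,0,0,0,0.8],
    [0,0,0,0,0,0,0.9],
    [0,0,0,0,0,0,0.9],
    [0,0,0,0,0,0,0.9],
    [0,0,-0.08,0,0,0,0.9],
    [0,0,-0.15,0,0,0,0.9],
    [0,0,-0.15,0,0,0,0.9],
    [0,0,-0.05,0,0,0,0.9],
    [0,0,0,0,0,0,0.9],
  ],
)

```text
time: 14.1
eef_pos: [0.4311, 0.0031, 0.0989]
orientation: [-3.141, -0.001, 0.005]
contact_force: [0.0, 0.4, -1.7]
opening: 0.298
```

```bash
python3 -c "
from look import *
look('slug_mid','w8',.019)
go([.598,-.2935,.09],0)
"
```

```text
slug_mid 0.97 [291.2, 218.3, 345.8, 282.5] 317.5 250.9 [[0.3874 0.0019 0.019 ]] 2616
t 14.20 tcp [0.4304 0.0033 0.098 ] phi 0.03 tilt 0.30 F [ 0.4  0.1 -1.2] open 27.3mm
shift total (tool, units) [0.838 1.484 0.034]
turn units [-0.0008  0.0032  0.0003]
```

View pics/w8.png

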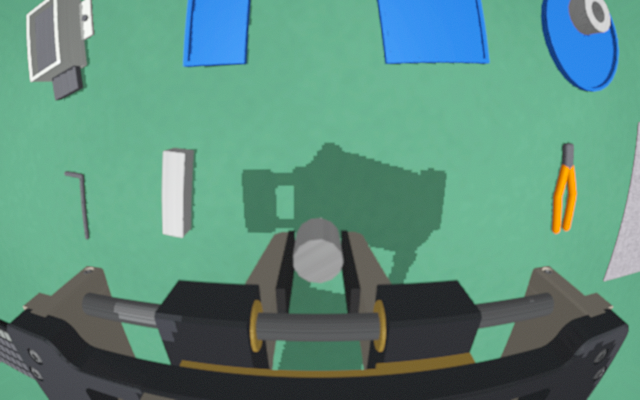

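Request:
step_arm(
  moves=[
    [0.12,0.212,0,0,0,0,0.9],
    [0.12,0.212,0,0,0,0,0.9],
    [0.12,0.212,0,0,0,0,0.9],
    [0.12,0.212,0,0,0,0,0.9],
    [0.12,0.212,0,0,0,0,0.9],
    [0.12,0.212,0,0,0,0,0.9],
    [0.1,0.18,0,0,0,0,0.9],
    [0,0,0,0,0,0,0.9],
    [0,0,0,0,0,0,0.9],
  ],
)

```text
time: 15.32
eef_pos: [0.5909, -0.2908, 0.0765]
orientation: [-3.126, -0.002, 0.041]
contact_force: [-0.2, 0.2, -1.9]
opening: 0.298
```

```bash
python3 -c "
from look import *
go([.598,-.2935,.017],0)
look('bushing_mid','w9',.019)
go([.598,-.2935,.017],0)
"
```

```text
t 15.32 tcp [ 0.5909 -0.2908  0.0765] phi 0.10 tilt 1.76 F [-0.2  0.2 -1.9] open 27.4mm
shift total (tool, units) [0.043 0.018 0.296]
turn units [-0.0099  0.0168  0.001 ]
bushing_mid 0.87 [287.9, 111.6, 354.2, 173.5] 319.9 142.5 [[ 0.6452 -0.2928  0.019 ]] 2682
t 15.43 tcp [ 0.5911 -0.2906  0.0772] phi 0.13 tilt 1.71 F [-1.2  0.6 -1.7] open 27.1mm
shift total (tool, units) [0.042 0.019 0.3  ]
turn units [-0.0095  0.0164  0.0014]
```

View pics/w9.png

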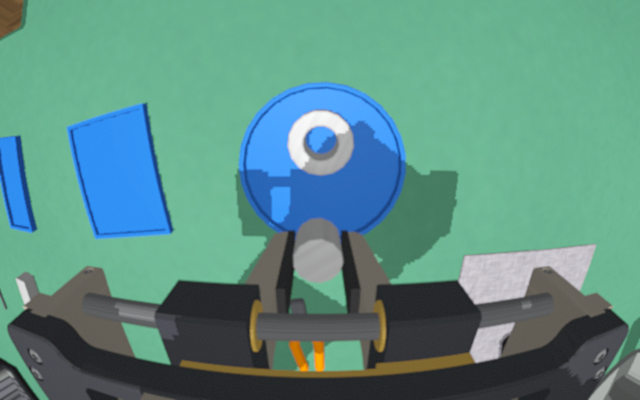

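Request:
step_arm(
  moves=[
    [0.03,0.016,0,-0.0095,0.0164,0.001,0.9],
    [0,0,0,0,0,0,0.9],
    [0,0,0,0,0,0,0.9],
  ],
)

```text
time: 15.8
eef_pos: [0.5971, -0.2919, 0.0773]
orientation: [3.141, 0.004, 0.003]
contact_force: [-0.4, -0.0, -0.6]
opening: 0.296
```

```bash
python3 -c "
from look import *
go([.5965,-.2935,.017],0)
"
```

```text
t 15.80 tcp [ 0.5971 -0.2919  0.0773] phi 0.14 tilt 0.11 F [-0.4 -0.  -0.6] open 27.2mm
shift total (tool, units) [-0.004  0.008  0.302]
turn units [ 0.0005 -0.0011  0.0015]
```

Request:
step_arm(
  moves=[
    [0,0.005,0.1,0,0,0,0.9],
    [0,0,0.1,0,0,0,0.9],
    [0,0,0.07,0,0,0,0.9],
    [0,0,0.02,0,0,0,0.9],
    [0,0,0,0,0,0,0.9],
    [0,0,0,0,0,0,0.9],
  ],
)

```text
time: 16.55
eef_pos: [0.5969, -0.2926, 0.0167]
orientation: [-3.141, -0.004, 0.001]
contact_force: [-0.6, 1.0, 0.5]
opening: 0.295
```

```bash
python3 -c "
from look import *
go([.5965,-.2935,.0165],0)
"
```

```text
t 16.55 tcp [ 0.5969 -0.2926  0.0167] phi 0.16 tilt 0.05 F [-0.6  1.   0.5] open 27.2mm
shift total (tool, units) [-0.002  0.004  0.001]
turn units [-0.0004  0.0003  0.0018]
```

Request:
step_arm(
  moves=[
    [0,0,0,0,0,0,0.6],
    [0,0,0,0,0,0,0.5],
    [0,0,0,0,0,0,0.45],
    [0,0,-0.1,0,0,0,0.45],
    [0,0,-0.15,0,0,0,0.45],
    [0,0,-0.15,0,0,0,0.3],
    [0,0,0,0,0,0,0.3],
  ],
)

```text
time: 17.42
eef_pos: [0.5981, -0.2936, 0.1026]
orientation: [3.14, 0.004, 0.005]
contact_force: [0.3, -0.8, 0.3]
opening: 0.7
```

```bash
python3 -c "
from look import *
look('slug_mid','w10',.019)
go([.4375,.1345,.1],0)
"
```

```text
slug_mid 0.74 [302.4, 185.7, 336.8, 225.3] 316.6 206.7 [[ 0.5956 -0.2942  0.019 ]] 1107
t 17.52 tcp [ 0.5961 -0.2922  0.0987] phi 0.14 tilt 0.17 F [ 0.5  0.6 -1.9] open 64.4mm
shift total (tool, units) [-7.880e-01 -2.135e+00 -1.000e-03]
turn units [-0.0013  0.0014  0.0016]
```

View pics/w10.png

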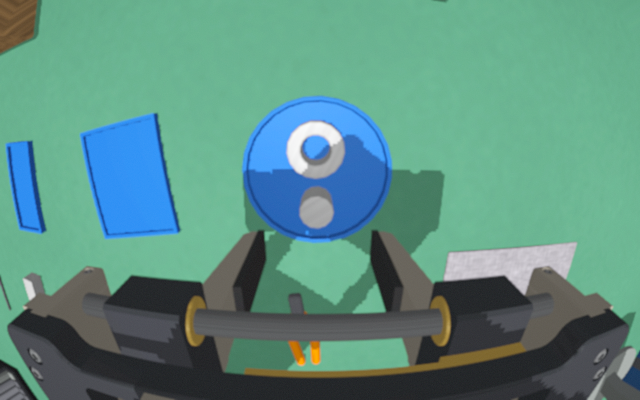

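Request:
step_arm(
  moves=[
    [-0.08,-0.215,-0.015,0,0,0,0.3],
    [-0.08,-0.215,-0.015,0,0,0,0.3],
    [-0.08,-0.215,-0.015,0,0,0,0.3],
    [-0.08,-0.215,-0.015,0,0,0,0.3],
    [-0.08,-0.215,-0.015,0,0,0,0.3],
    [-0.08,-0.215,-0.015,0,0,0,0.3],
    [-0.08,-0.215,-0.015,0,0,0,0.3],
    [-0.08,-0.215,0,0,0,0,0.3],
    [-0.08,-0.215,0,0,0,0,0.3],
    [-0.06,-0.17,0,0,0,0,0.3],
  ],
)

```text
time: 18.77
eef_pos: [0.4238, 0.1422, 0.1086]
orientation: [-3.13, 0.005, 0.044]
contact_force: [0.9, -0.2, -0.7]
opening: 0.698
```

Request:
step_arm(
  moves=[
    [0,0,0,0,0,0,0.3],
    [0,0,0,0,0,0,0.3],
  ],
)

```text
time: 19.02
eef_pos: [0.4212, 0.1433, 0.1063]
orientation: [-3.131, -0.001, 0.051]
contact_force: [0.1, -0.3, 0.2]
opening: 0.701
```

```bash
cat > fitbox.py <<'E'
from h import *
from scipy.optimize import least_squares
def box(p,L,W,z0,z1):
    c,s=np.cos(p[2]),np.sin(p[2])
    return np.array([[p[0]+c*x-s*y,p[1]+s*x+c*y,z] for x in(-L/2,L/2) for y in(-W/2,W/2) for z in(z0,z1)])
def fitbox(views,p0,boxes):
    """views: list of (s,wrist,mask); boxes list of (xc,L,W,z0,z1) -> convex hull silhouettes"""
    cs=[]
    for s,w,m in views:
        c,_=cv2.findContours(m.astype(np.uint8),cv2.RETR_EXTERNAL,cv2.CHAIN_APPROX_NONE); c=max(c,key=cv2.contourArea)[:,0,:].astype(float)
        hull=cv2.convexHull(c.astype(np.float32)); d=np.array([cv2.pointPolygonTest(hull,(p[0],p[1]),True) for p in c]); cs.append(c[abs(d)<1.5])
    def res(p):
        o=[]
        for (s,w,m),c in zip(views,cs):
            P=box(p,*boxes); # densify edges for fisheye
            Q=np.vstack([P[i]*(1-t)+P[j]*t for i in range(8) for j in range(i) for t in np.linspace(0,1,9)])
            H=cv2.convexHull(proj(s,Q,w).astype(np.float32))
            o+=[cv2.pointPolygonTest(H,(q[0],q[1]),True)-(-.0) for q in c]
        return o
    r=least_squares(res,p0,diff_step=[1e-4,1e-3,1e-2],x_scale=[.001,.001,.01],loss='soft_l1')
    return r.x.round(4),np.degrees(r.x[2]).round(2),np.sqrt(np.mean(r.fun**2)).round(2)
E
python3 - <<'E'
from fitbox import *
W=snapshot("wrist"); cv2.imwrite("pics/w11.png",W["frame"]); np.save("W11.npy",W,allow_pickle=True)
d=nets.silhouettes(W,"bar_mid")[0]; print(d["score"],d["box"])
print("wrist",fitbox([(W,True,d["region"])],[.438,.1345,.1],(.08,.022,0,.022)))
T=snapshot("top");S=snapshot("side")
mt=np.load("pics/top_bar_mid.npy");ms=np.load("pics/side_bar_mid.npy")
def gray(name,b):
    im=cv2.imread(name); h=cv2.cvtColor(im,cv2.COLOR_BGR2HSV); m=(h[...,1]<90)&(h[...,2]>60); k=np.zeros_like(m); x0,y0,x1,y1=b; k[y0:y1,x0:x1]=m[y0:y1,x0:x1]; return k
print("top",fitbox([(T,False,gray("pics/top0.png",(258,215,285,260)))],[.438,.1345,.1],(.08,.022,0,.022)))
print("side",fitbox([(S,False,gray("pics/side0.png",(268,240,320,286)))],[.438,.1345,.1],(.08,.022,0,.022)))
go([.438,.1345,.1],0)
E
```

```text
0.92 [309.1, 123.7, 350.8, 222.0]
wrist (array([ 0.4402,  0.1329, -0.1494]), np.float64(-8.56), np.float64(0.78))
top (array([ 0.4401,  0.1338, -0.1491]), np.float64(-8.54), np.float64(0.45))
side (array([ 0.4394,  0.1344, -0.1336]), np.float64(-7.66), np.float64(0.7))
t 19.23 tcp [0.422  0.1429 0.1069] phi -0.07 tilt 1.90 F [ 0.4  0.5 -0.4] open 64.4mm
shift total (tool, units) [0.081 0.042 0.032]
turn units [-0.0069  0.02   -0.0009]
```

View pics/w11.png

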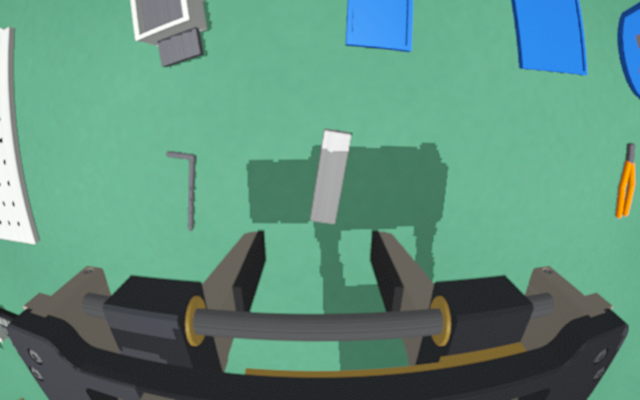

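Run:
```python
from fitbox import *
T=snapshot("top");S=snapshot("side")
def blue(name,b):
    im=cv2.imread(name); h=cv2.cvtColor(im,cv2.COLOR_BGR2HSV); m=cv2.inRange(h,(100,130,40),(120,255,255))>0; k=np.zeros_like(m); x0,y0,x1,y1=b; k[y0:y1,x0:x1]=m[y0:y1,x0:x1]; return k
for n,bt,bs,p0,dim in [("narrow",(272,138,312,200),(205,190,280,240),[.611,.09,-.1],(.12,.056,0,.01)),("wide",(338,138,398,200),(265,155,346,202),[.614,-.096,.1],(.12,.1,0,.008))]:
    vt=(T,False,blue("pics/top0.png",bt)); vs=(S,False,blue("pics/side0.png",bs))
    print(n,"top",fitbox([vt],p0,dim),"side",fitbox([vs],p0,dim),"both",fitbox([vt,vs],p0,dim))
go([.44,.1335,.05],np.radians(-8.4))
```

```text
narrow top (array([ 0.6135,  0.09  , -0.0433]), np.float64(-2.48), np.float64(0.47)) side (array([ 0.6145,  0.0892, -0.056 ]), np.float64(-3.21), np.float64(0.91)) both (array([ 0.6138,  0.0897, -0.0464]), np.float64(-2.66), np.float64(0.73))
wide top (array([ 0.6178, -0.0972,  0.1126]), np.float64(6.45), np.float64(0.52)) side (array([ 0.6175, -0.0976,  0.1097]), np.float64(6.29), np.float64(0.7)) both (array([ 0.6177, -0.0974,  0.1118]), np.float64(6.41), np.float64(0.61))
t 19.32 tcp [0.4221 0.1431 0.1071] phi -0.06 tilt 1.88 F [0.2 0.6 0.6] open 64.4mm
shift total (tool, units) [0.099 0.051 0.282]
turn units [-0.0055  0.0202  0.0926]
```

Request:
step_arm(
  moves=[
    [0.08,0.05,0,-0.0055,0.0202,0.0926,0.4],
    [0,0,0,0,0,0,0.4],
    [0,0,0.12,0,0,0,0.4],
    [0,0,0.12,0,0,0,0.4],
    [0,0,0,0,0,0,0.4],
    [0,0,0,0,0,0,0.4],
  ],
)

```text
time: 20.08
eef_pos: [0.4391, 0.1323, 0.0591]
orientation: [-3.132, 0.224, -0.001]
contact_force: [1.0, -0.1, -0.2]
opening: 0.601
```

```bash
python3 -c "
from fitbox import *
W=snapshot('wrist'); cv2.imwrite('pics/w12.png',W['frame'])
d=nets.silhouettes(W,'bar_mid')[0]; print(d['score'],d['box'])
print('wrist',fitbox([(W,True,d['region'])],[.438,.1345,-.15],(.08,.022,0,.022)))
go([.44,.1335,.0095],np.radians(-8.4))
"
```

```text
0.75 [298.6, 160.6, 332.6, 270.4]
wrist (array([ 0.4395,  0.1331, -0.1571]), np.float64(-9.0), np.float64(0.82))
t 20.18 tcp [0.4392 0.1323 0.0592] phi -8.20 tilt 0.09 F [-0.2  0.2 -0.1] open 55.1mm
shift total (tool, units) [ 0.003 -0.006  0.248]
turn units [-0.0008 -0.0007  0.0022]
```

Request:
step_arm(
  moves=[
    [0.003,-0.005,0.1,0,0,0.004,0.4],
    [0,0,0.1,0,0,0,0.4],
    [0,0,0.045,0,0,0,0.4],
    [0,0,0,0,0,0,0.4],
    [0,0,0,0,0,0,0.4],
  ],
)

```text
time: 20.8
eef_pos: [0.4442, 0.1336, 0.0136]
orientation: [-3.131, 0.232, -0.015]
contact_force: [-0.6, 0.3, 0.1]
opening: 0.598
```

```bash
python3 -c "
from look import *
go([.44,.1335,.0095],np.radians(-8.6))
"
```

```text
t 20.80 tcp [0.4442 0.1336 0.0136] phi -8.47 tilt 0.57 F [-0.6  0.3  0.1] open 55.1mm
shift total (tool, units) [-0.021  0.004  0.02 ]
turn units [-0.0019 -0.0061  0.0015]
```

Request:
step_arm(
  moves=[
    [-0.02,0.003,0.02,-0.002,-0.006,0.0015,0.4],
    [0,0,0,0,0,0,0.5],
    [0,0,0,0,0,0,0.7],
    [0,0,0,0,0,0,0.9],
    [0,0,0,0,0,0,0.9],
    [0,0,0,0,0,0,0.9],
    [0,0,0,0,0,0,0.9],
  ],
  squeeze=35,
)

```text
time: 21.68
eef_pos: [0.4411, 0.1338, 0.0107]
orientation: [3.133, -0.236, 0.003]
contact_force: [0.4, 0.4, -0.5]
opening: 0.235
```

```bash
python3 -c "
from look import *
go([.44,.1335,.0095],np.radians(-8.6))
"
```

```text
t 21.68 tcp [0.4411 0.1338 0.0107] phi -8.60 tilt 0.12 F [ 0.4  0.4 -0.5] open 21.6mm
shift total (tool, units) [-0.005  0.002  0.006]
turn units [-0.0001 -0.0013 -0.    ]
```

Request:
step_arm(
  moves=[
    [0,0,-0.08,0,0,0,0.9],
    [0,0,-0.12,0,0,0,0.9],
    [0,0,-0.12,0,0,0,0.9],
    [0,0,0,0,0,-0.033,0.9],
    [0,0,0,0,0,-0.033,0.9],
    [0,0,0,0,0,0,0.9],
  ],
)

```text
time: 22.42
eef_pos: [0.4396, 0.1337, 0.0798]
orientation: [3.14, -0.069, 0.001]
contact_force: [0.1, -0.4, -2.9]
opening: 0.233
```

```bash
python3 -c "
from look import *
look('bar_mid','w13',.1)
go([.6138,.0897,.07],np.radians(-2.7))
"
```

```text
bar_mid 0.89 [293.5, 176.4, 340.9, 309.1] 317.5 242.5 [[0.451  0.1321 0.1   ]] 5003
t 22.52 tcp [0.4395 0.1337 0.0794] phi -2.54 tilt 0.03 F [ 0.4 -0.6 -3.1] open 21.4mm
shift total (tool, units) [0.881 0.181 0.047]
turn units [ 0.0002 -0.0002  0.0018]
```

View pics/w13.png

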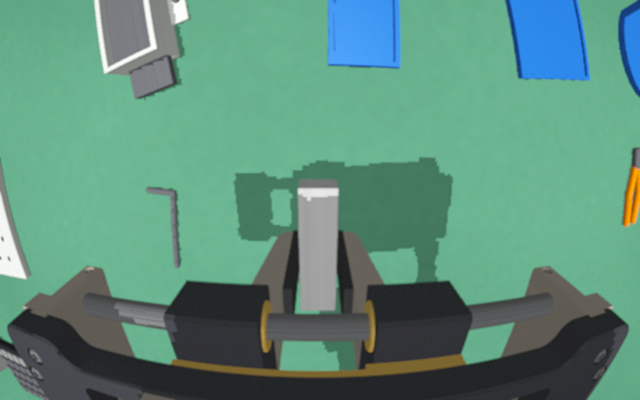

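Bar is held level between the pads (318,245), the narrow tray ahead at (363,30). Moving over.

Request:
step_arm(
  moves=[
    [0.147,0.03,0,0,0,0,0.9],
    [0.147,0.03,0,0,0,0,0.9],
    [0.147,0.03,0,0,0,0,0.9],
    [0.147,0.03,0,0,0,0,0.9],
    [0.147,0.03,0,0,0,0,0.9],
    [0.14,0.03,0,0,0,0,0.9],
    [0,0,0,0,0,0,0.9],
    [0,0,0,0,0,0,0.9],
  ],
)

```text
time: 23.52
eef_pos: [0.6142, 0.0888, 0.0765]
orientation: [3.141, -0.078, -0.012]
contact_force: [-0.7, -0.1, -2.7]
opening: 0.232
```

```bash
python3 -c "
from look import *
look('narrow_tray','w14',.005)
go([.6138,.0897,.016],np.radians(-2.7))
"
```

```text
narrow_tray 0.63 [281.1, 133.5, 354.2, 234.0] 315.3 172.1 [[0.644  0.0878 0.005 ]] 4838
t 23.62 tcp [0.6142 0.0888 0.0767] phi -2.82 tilt 0.39 F [ 1.1 -0.4 -3.4] open 21.5mm
shift total (tool, units) [-0.    -0.004  0.304]
turn units [ 0.0002  0.0043 -0.0013]
```

View pics/w14.png

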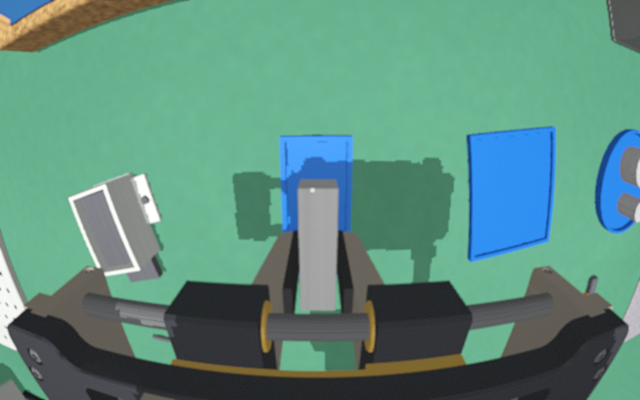

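Request:
step_arm(
  moves=[
    [0,-0.004,0.1,0,0.004,-0.001,0.9],
    [0,0,0.1,0,0,0,0.9],
    [0,0,0.07,0,0,0,0.9],
    [0,0,0.02,0,0,0,0.9],
    [0,0,0,0,0,0,0.9],
    [0,0,0,0,0,0,0.9],
  ],
)

```text
time: 24.38
eef_pos: [0.613, 0.0906, 0.0173]
orientation: [3.14, -0.073, -0.0]
contact_force: [0.1, 1.1, -2.8]
opening: 0.232
```

```bash
python3 -c "
from look import *
go([.6138,.0897,.0147],np.radians(-2.7))
"
```

```text
t 24.38 tcp [0.613  0.0906 0.0173] phi -2.68 tilt 0.02 F [ 0.1  1.1 -2.8] open 21.3mm
shift total (tool, units) [0.004 0.004 0.013]
turn units [0.0002 0.0001 0.0002]
```

Request:
step_arm(
  moves=[
    [0,0.004,0.008,0,0,0,0.9],
    [0,0,0.006,0,0,0,0.9],
    [0,0,0,0,0,0,0.9],
  ],
)

```text
time: 24.75
eef_pos: [0.6141, 0.0896, 0.0157]
orientation: [3.14, -0.074, 0.004]
contact_force: [0.0, 0.1, -3.3]
opening: 0.235
```

Request:
step_arm(
  moves=[
    [0,0,0.006,0,0,0,0.9],
    [0,0,0.003,0,0,0,0.9],
    [0,0,0,0,0,0,0.9],
  ],
)

```text
time: 25.12
eef_pos: [0.6144, 0.0896, 0.0148]
orientation: [3.14, -0.074, 0.004]
contact_force: [0.5, 0.1, -2.6]
opening: 0.231
```

Request:
step_arm(
  moves=[
    [0,0,0,0,0,0,0.72],
    [0,0,0,0,0,0,0.62],
    [0,0,0,0,0,0,0.6],
    [0,0,-0.08,0,0,0,0.6],
    [0,0,-0.15,0,0,0,0.6],
    [0,0,-0.15,0,0,0,0.4],
    [0,0,-0.1,0,0,0,0.3],
    [0,0,0,0,0,0,0.3],
    [0,0,0,0,0,0,0.3],
  ],
)

```text
time: 26.25
eef_pos: [0.6164, 0.0895, 0.1193]
orientation: [3.14, -0.074, 0.016]
contact_force: [0.3, 0.3, -0.2]
opening: 0.699
```

```bash
python3 -c "
from look import *
look('bar_mid','w15',.015)
s=snapshot('wrist')
for d in nets.silhouettes(s,'magazine')[:1]: print(d['score'],d['box'])
cv2.imwrite('pics/w15b.png',cv2.resize(s['frame'][150:330,20:220],None,fx=3,fy=3,interpolation=cv2.INTER_CUBIC))
for nm in ('top','side'):
    a=snapshot(nm); cv2.imwrite(f'pics/{nm}15.png',a['frame'])
go([.555,.268,.12],np.radians(-8))
"
```

```text
bar_mid 0.89 [302.4, 151.8, 332.5, 245.0] 317.6 200.7 [[0.6137 0.0883 0.015 ]] 2129
0.74 [95.8, 168.5, 182.6, 260.3]
t 26.55 tcp [0.6161 0.0895 0.1186] phi -2.68 tilt 0.51 F [ 0.6 -0.3 -0.5] open 64.4mm
shift total (tool, units) [-0.347 -0.877 -0.01 ]
turn units [-0.0001 -0.0057  0.0591]
```

View pics/w15.png

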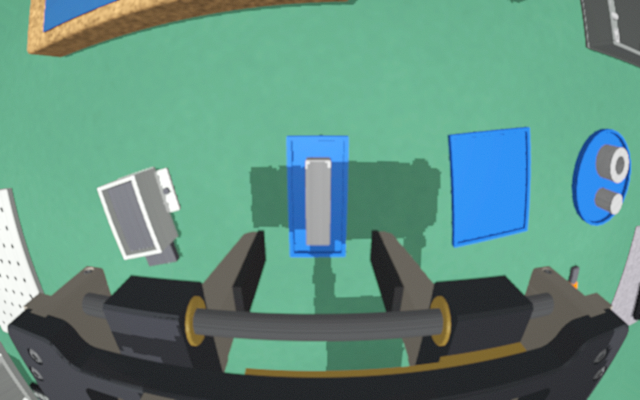

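View pics/side15.png

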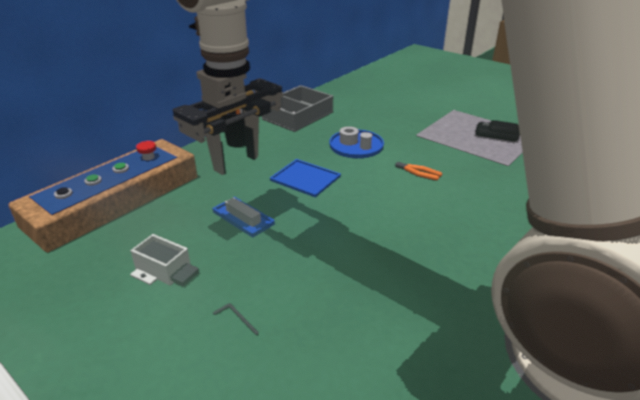

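```bash
python3 -c "
from h import *
go([.54,.266,.125],np.radians(7))
"
```

```text
t 26.55 tcp [0.6161 0.0895 0.1186] phi -2.68 tilt 0.51 F [ 0.6 -0.3 -0.5] open 64.4mm
shift total (tool, units) [-0.421 -0.864 -0.036]
turn units [ 0.0007 -0.0056 -0.1076]
```

Request:
step_arm(
  moves=[
    [-0.07,-0.144,-0.006,0,0,0,0.3],
    [-0.07,-0.144,-0.006,0,0,0,0.3],
    [-0.07,-0.144,-0.006,0,0,0,0.3],
    [-0.07,-0.144,-0.006,0,0,0,0.3],
    [-0.07,-0.144,-0.006,0,0,0,0.3],
    [-0.06,-0.13,-0.006,0,0,0,0.3],
    [0,0,0,0,0,-0.055,0.3],
    [0,0,0,0,0,-0.053,0.3],
    [0,0,0,0,0,0,0.3],
    [0,0,0,0,0,0,0.3],
  ],
)

```text
time: 27.8
eef_pos: [0.5374, 0.2682, 0.1205]
orientation: [3.133, 0.196, 0.002]
contact_force: [0.4, 0.4, 0.7]
opening: 0.695
```

```bash
python3 -c "
from h import *
import pickle
s=snapshot('wrist'); cv2.imwrite('pics/w16.png',s['frame']); pickle.dump(s,open('w16.pkl','wb'))
cv2.imwrite('pics/w16z.png',cv2.resize(s['frame'][110:310,220:420],None,fx=3,fy=3,interpolation=cv2.INTER_CUBIC))
go([.54,.266,.125],np.radians(7))
"
```

```text
t 27.85 tcp [0.5374 0.2682 0.1205] phi 7.17 tilt 0.14 F [ 0.4 -0.  -0.6] open 64.7mm
shift total (tool, units) [ 0.012  0.012 -0.023]
turn units [ 0.0014 -0.0008  0.0019]
```

View pics/w16.png

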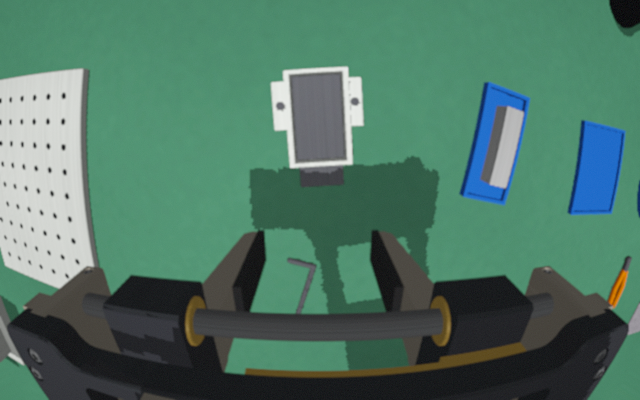

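View pics/w16z.png

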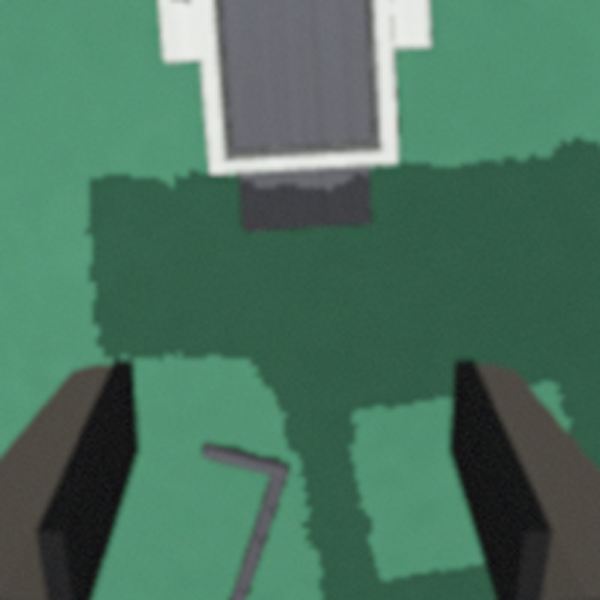

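Run:
```python
from h import *
import pickle
from scipy.optimize import least_squares
W=pickle.load(open("w16.pkl","rb")); T=snapshot("top");S=snapshot("side")
rim=np.array([[-.0395,.0255,.042],[-.0395,-.0255,.042],[.0395,.0255,.042],[.0395,-.0255,.042]])
pl=np.array([[-.064,.02,.014],[-.064,-.02,.014]])
def tw(p,P):
    c,s=np.cos(p[2]),np.sin(p[2]); return np.c_[p[0]+c*P[:,0]-s*P[:,1],p[1]+s*P[:,0]+c*P[:,1],P[:,2]]
obs={"wrist":(W,True,[[290,168],[352.7,164.3],[283,71],[348,67]],[[301,186.3],[343.7,184.3]]),
"top":(T,False,[[207.8,183.1],[228.5,180.2],[203.7,150.9],[224.1,148]],[[213,193],[230.5,191.5]]),
"side":(S,False,[[166.3,264.4],[187.4,248.5],[131.1,250.4],[153.3,234.4]],None)}
def run(keys,useplate=True):
    def res(p):
        o=[]
        for k in keys:
            s,w,r,pp=obs[k]; o.append((proj(s,tw(p,rim),w)-r).ravel())
            if pp is not None and useplate: o.append((proj(s,tw(p,pl),w)-pp).ravel())
        return np.concatenate(o)
    r=least_squares(res,[.612,.277,.1],x_scale=[.001,.001,.01]); print(keys,r.x.round(4),np.degrees(r.x[2]).round(2),r.fun.round(1))
    return r.x
for k in obs: run([k])
p=run(list(obs),False)
print("plate grip pt",tw(p,np.array([[-.053,0,0.]])))
```

```text
['wrist'] [0.6106 0.2752 0.1847] 10.59 [ 0.2 -0.5 -0.3 -0.4  0.2 -0.3 -0.2 -0.2 -0.2  1.   0.3  0.5]
['top'] [0.6084 0.2743 0.1783] 10.22 [-0.6 -0.6 -0.5 -0.9  0.3  0.5  0.4  0.3  1.   0.8 -0.6 -0.1]
['side'] [0.6085 0.2769 0.1915] 10.98 [-0.   1.4  0.5 -0.7 -0.3 -0.2 -0.2 -0.8]
['wrist', 'top', 'side'] [0.61   0.2753 0.1865] 10.68 [ 0.1  0.3 -0.4  0.2 -0.   0.4 -0.5  0.5 -0.8 -1.2 -0.7 -1.6 -0.2 -0.1
 -0.1 -0.5  0.1  0.5  0.7 -1.4  0.  -1.1  0.2 -1.6]
plate grip pt [[0.55794267 0.26546155 0.        ]]
```

```bash
python3 -c "
from h import *
go([.5569,.2653,.06],np.radians(10.6))
"
```

```text
t 27.95 tcp [0.5375 0.2682 0.1207] phi 7.19 tilt 0.15 F [-0.1  0.4 -0.2] open 64.4mm
shift total (tool, units) [0.094 0.026 0.304]
turn units [ 0.0014 -0.0009 -0.0378]
```

Request:
step_arm(
  moves=[
    [0,0,0.1,0.001,-0.001,-0.038,0.3],
    [0,0,0.1,0,0,0,0.3],
    [0,0,0.08,0,0,0,0.3],
    [0.092,0.03,0,0,0,0,0.3],
    [0,0,0,0,0,0,0.3],
    [0,0,0,0,0,0,0.3],
  ],
)

```text
time: 28.7
eef_pos: [0.5562, 0.2653, 0.0607]
orientation: [3.128, 0.285, -0.003]
contact_force: [0.6, 0.2, -1.2]
opening: 0.702
```

```bash
python3 -c "
from h import *
s=snapshot('wrist'); cv2.imwrite('pics/w17.png',s['frame'])
go([.5569,.2653,.005],np.radians(10.6))
"
```

```text
t 28.75 tcp [0.5564 0.2653 0.0609] phi 10.41 tilt 0.09 F [-0.1  0.1 -0.2] open 64.1mm
shift total (tool, units) [0.003 0.    0.279]
turn units [ 0.0004  0.0009 -0.0021]
```

View pics/w17.png

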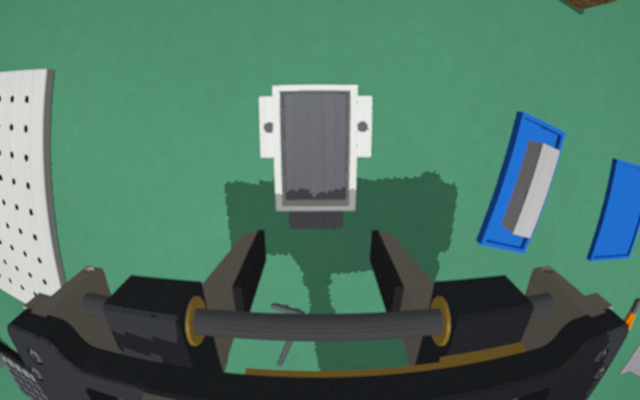

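Request:
step_arm(
  moves=[
    [0.003,0,0.1,0,0.001,-0.002,0.3],
    [0,0,0.1,0,0,0,0.3],
    [0,0,0.05,0,0,0,0.3],
    [0,0,0,0,0,0,0.3],
    [0,0,0,0,0,0,0.3],
  ],
)

```text
time: 29.38
eef_pos: [0.5551, 0.2655, 0.0061]
orientation: [3.127, 0.291, -0.003]
contact_force: [0.3, -0.0, 0.0]
opening: 0.698
```

```bash
python3 -c "
from h import *
s=snapshot('wrist'); cv2.imwrite('pics/w18.png',s['frame'])
T=snapshot('top'); print(atz(T,[[211,226],[222,228],[216,258]],.003).round(3))
go([.5569,.2653,.005],np.radians(10.6))
"
```

```text
[[0.462 0.288 0.003]
 [0.458 0.26  0.003]
 [0.384 0.27  0.003]]
t 29.48 tcp [0.5553 0.2655 0.0065] phi 10.62 tilt 0.11 F [ 0.5  0.4 -0.4] open 64.7mm
shift total (tool, units) [0.008 0.002 0.007]
turn units [0.0004 0.0012 0.0003]
```

View pics/w18.png

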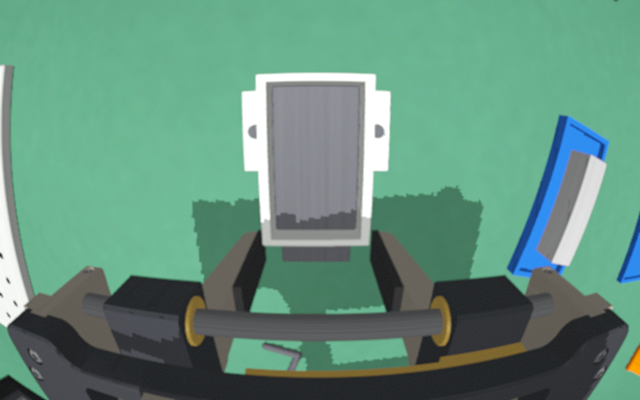

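Request:
step_arm(
  moves=[
    [0.008,0.002,0.006,0,0.001,0,0.35],
    [0,0,0,0,0,0,0.45],
    [0,0,0,0,0,0,0.5],
    [0,0,0,0,0,0,0.55],
    [0,0,0,0,0,0,0.6],
    [0,0,0,0,0,0,0.65],
    [0,0,0,0,0,0,0.65],
    [0,0,0,0,0,0,0.65],
  ],
  squeeze=12,
)

```text
time: 30.48
eef_pos: [0.5581, 0.2658, 0.0066]
orientation: [3.128, 0.291, 0.004]
contact_force: [-0.1, -0.6, 0.5]
opening: 0.433
```

```bash
python3 -c "
from h import *
s=snapshot('wrist'); cv2.imwrite('pics/w19.png',s['frame'])
go([.5569,.2653,.005],np.radians(10.6))
"
```

```text
t 30.52 tcp [0.5581 0.2658 0.0067] phi 10.62 tilt 0.14 F [ 0.2 -0.1  0.8] open 39.9mm
shift total (tool, units) [-0.006  0.001  0.008]
turn units [ 0.0002 -0.0016  0.0002]
```

View pics/w19.png

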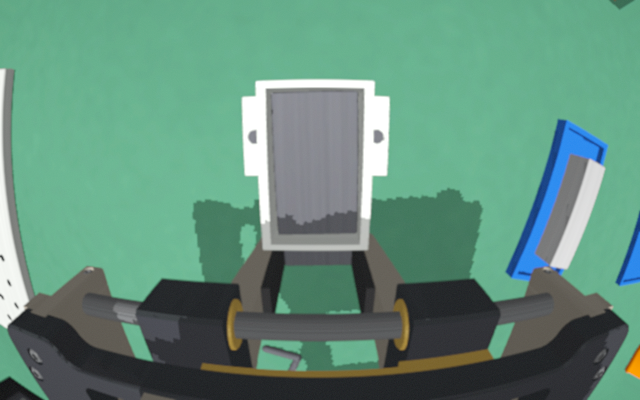

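Request:
step_arm(
  moves=[
    [0,0,0,0,0,0,0.7],
    [0,0,0,0,0,0,0.7],
    [-0.03,0,0,0,0,0,0.7],
    [-0.04,0,0,0,0,0,0.7],
  ],
  squeeze=45,
)

```text
time: 31.02
eef_pos: [0.5446, 0.2631, 0.0067]
orientation: [-3.128, -0.29, -0.007]
contact_force: [2.2, 0.0, -0.5]
opening: 0.424
```

```bash
python3 -c "
from h import *
p=np.array([.5581,.2658]);u=np.array([np.cos(.1853),np.sin(.1853)])
g=p-.055*u; go([*g,.0067],np.radians(10.6))
"
```

```text
t 31.02 tcp [0.5446 0.2631 0.0067] phi 10.61 tilt 0.25 F [ 2.2  0.  -0.5] open 39.0mm
shift total (tool, units) [-0.206 -0.001 -0.001]
turn units [ 0.0002 -0.0028  0.0001]
```

Request:
step_arm(
  moves=[
    [-0.04,0,0,0,-0.002,0,0.7],
    [-0.045,0,0,0,0,0,0.7],
    [-0.045,0,0,0,0,0,0.7],
    [-0.045,0,0,0,0,0,0.7],
    [-0.03,0,0,0,0,0,0.7],
    [0,0,0,0,0,0,0.7],
    [0,0,0,0,0,0,0.7],
  ],
)

```text
time: 31.9
eef_pos: [0.4991, 0.2546, 0.0062]
orientation: [3.127, 0.291, -0.003]
contact_force: [0.1, 0.2, -0.2]
opening: 0.429
```

```bash
python3 -c "
from h import *
s=snapshot('wrist'); cv2.imwrite('pics/w20.png',s['frame'])
S=snapshot('side'); cv2.imwrite('pics/s20.png',cv2.resize(S['frame'][180:320,80:320],None,fx=3,fy=3,interpolation=cv2.INTER_CUBIC))
p=np.array([.5581,.2658]);u=np.array([np.cos(.1853),np.sin(.1853)])
g=p-.055*u; go([*g,.0067],np.radians(10.6))
"
```

```text
t 32.00 tcp [0.4992 0.2546 0.0062] phi 10.63 tilt 0.12 F [ 0.3 -0.2 -0.9] open 39.4mm
shift total (tool, units) [ 0.025 -0.001 -0.003]
turn units [0.0003 0.0013 0.0003]
```

View pics/w20.png

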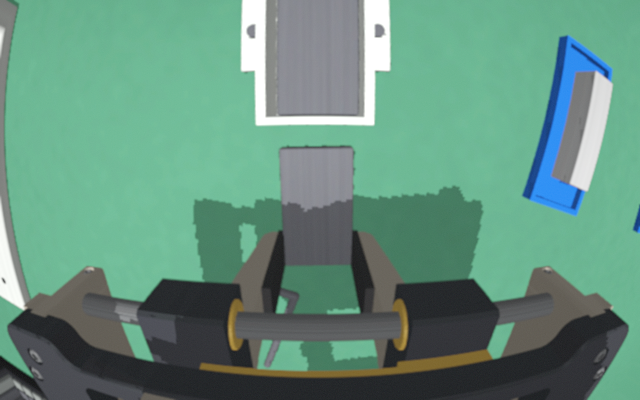

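View pics/s20.png

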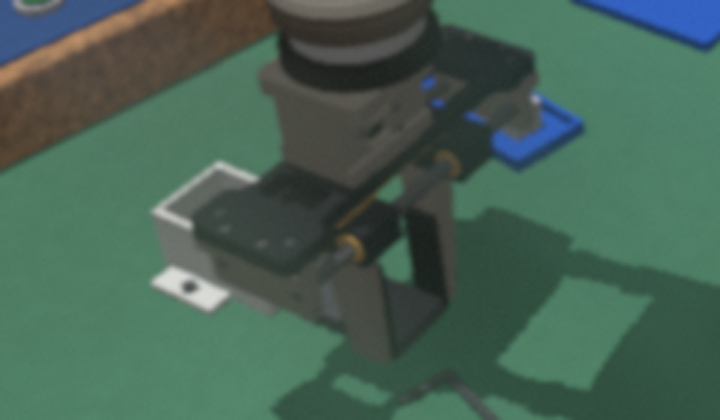

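Request:
step_arm(
  moves=[
    [0,0,-0.05,0,0,0,0.7],
    [0,0,-0.1,0,0,0,0.7],
    [0,0,-0.12,0,0,0,0.7],
    [0,0,-0.1,0,0,0,0.7],
    [0,0,0,0,0,0,0.7],
    [0,0,0,0,0,0,0.7],
  ],
)

```text
time: 32.75
eef_pos: [0.5007, 0.2548, 0.0846]
orientation: [3.128, 0.29, 0.0]
contact_force: [-0.1, -1.1, -0.7]
opening: 0.429
```

```bash
python3 -c "
from h import *
s=snapshot('wrist'); cv2.imwrite('pics/w21.png',s['frame'])
S=snapshot('side'); cv2.imwrite('pics/s21.png',cv2.resize(S['frame'][180:320,80:320],None,fx=3,fy=3,interpolation=cv2.INTER_CUBIC))
go([.5939,-.1001,.08],np.radians(6.4))
"
```

```text
t 32.85 tcp [0.5006 0.2548 0.0844] phi 10.61 tilt 0.03 F [ 0.6 -1.1 -0.7] open 39.1mm
shift total (tool, units) [0.132 1.83  0.022]
turn units [0.0003 0.0003 0.0468]
```

View pics/w21.png

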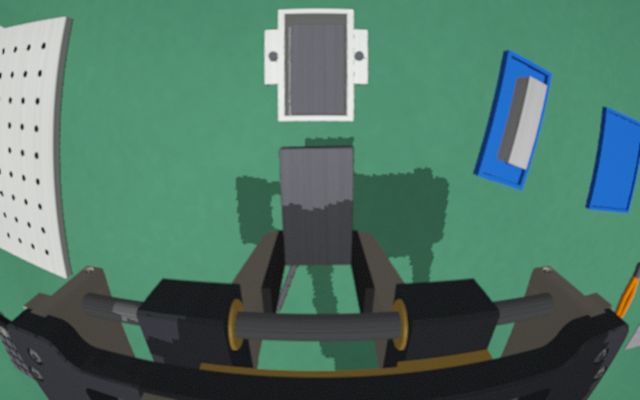

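View pics/s21.png

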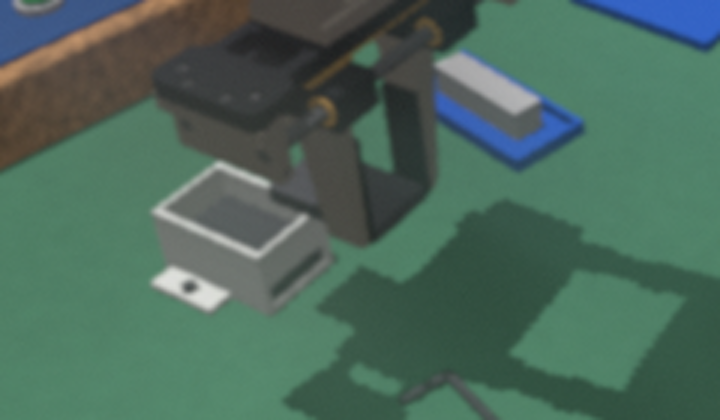

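Request:
step_arm(
  moves=[
    [0.013,0.2,0,0,0,0.01,0.7],
    [0.013,0.2,0,0,0,0.01,0.7],
    [0.013,0.2,0,0,0,0.01,0.7],
    [0.015,0.2,0,0,0,0.01,0.7],
    [0.015,0.2,0,0,0,0.007,0.7],
    [0.015,0.2,0,0,0,0,0.7],
    [0.015,0.2,0,0,0,0,0.7],
    [0.015,0.2,0,0,0,0,0.7],
    [0.015,0.2,0,0,0,0,0.7],
    [0,0,0,0,0,0,0.7],
  ],
)

```text
time: 34.1
eef_pos: [0.5707, -0.1085, 0.0744]
orientation: [-3.134, -0.173, 0.023]
contact_force: [-0.7, -0.6, -1.0]
opening: 0.429
```

Request:
step_arm(
  moves=[
    [0,0,0,0,0,0,0.7],
  ],
)

```text
time: 34.22
eef_pos: [0.5699, -0.1078, 0.0734]
orientation: [-3.133, -0.173, 0.026]
contact_force: [-1.1, -0.7, -0.9]
opening: 0.425
```

```bash
python3 -c "
from h import *
go([.5939,-.1001,.05],np.radians(6.4))
"
```

```text
t 34.23 tcp [ 0.5699 -0.1078  0.0734] phi 6.32 tilt 0.97 F [-1.1 -0.7 -0.9] open 39.1mm
shift total (tool, units) [ 0.125 -0.024  0.115]
turn units [-0.0031  0.0103 -0.0009]
```

Request:
step_arm(
  moves=[
    [0.06,-0.012,0,-0.003,0.01,-0.001,0.7],
    [0.055,-0.012,0,0,0,0,0.7],
    [0,0,0,0,0,0,0.7],
    [0,0,0,0,0,0,0.7],
  ],
)

```text
time: 34.72
eef_pos: [0.5935, -0.0963, 0.0726]
orientation: [-3.135, -0.183, 0.001]
contact_force: [1.1, 0.1, -0.2]
opening: 0.426
```

```bash
python3 -c "
from h import *
s=snapshot('wrist'); cv2.imwrite('pics/w22.png',s['frame'])
go([.5939,-.1001,.008],np.radians(6.4))
"
```

```text
t 34.77 tcp [ 0.5935 -0.0964  0.0726] phi 6.65 tilt 0.06 F [-0.9  0.4 -1. ] open 39.0mm
shift total (tool, units) [-0.     0.019  0.323]
turn units [-0.0006  0.0001  0.0028]
```

View pics/w22.png

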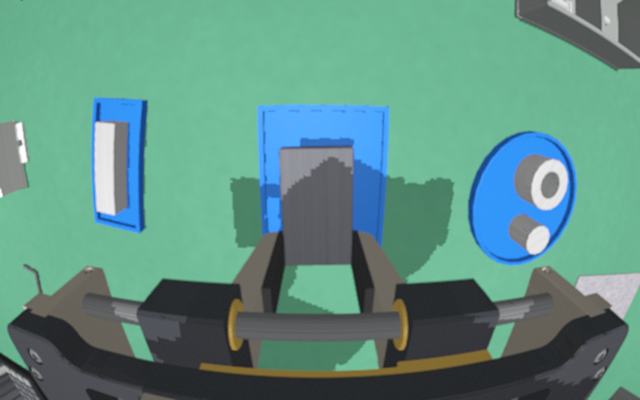

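Aligned with the tray; trim y and lower.

Request:
step_arm(
  moves=[
    [0,0.018,0,0,0,0.003,0.7],
    [0,0,0,0,0,0,0.7],
    [0,0,0.09,0,0,0,0.7],
    [0,0,0.09,0,0,0,0.7],
    [0,0,0.07,0,0,0,0.7],
    [0,0,0.02,0,0,0,0.7],
    [0,0,0,0,0,0,0.7],
    [0,0,0,0,0,0,0.7],
  ],
)

```text
time: 35.78
eef_pos: [0.5924, -0.1001, 0.0134]
orientation: [-3.135, -0.173, 0.005]
contact_force: [0.1, 0.3, 0.2]
opening: 0.425
```

```bash
python3 -c "
from h import *
go([.5939,-.1001,.007],np.radians(6.4))
"
```

```text
t 35.77 tcp [ 0.5924 -0.1001  0.0134] phi 6.32 tilt 0.20 F [0.1 0.3 0.2] open 39.1mm
shift total (tool, units) [0.007 0.001 0.032]
turn units [-0.0014  0.0018 -0.0009]
```

Request:
step_arm(
  moves=[
    [0.007,0,0.02,-0.001,0.002,-0.001,0.7],
    [0,0,0.008,0,0,0,0.7],
    [0,0,0.005,0,0,0,0.7],
    [0,0,0,0,0,0,0.7],
    [0,0,0,0,0,0,0.7],
  ],
)

```text
time: 36.4
eef_pos: [0.595, -0.1003, 0.0078]
orientation: [3.136, 0.176, 0.005]
contact_force: [-0.8, 0.2, -0.5]
opening: 0.43
```

```bash
python3 -c "
from h import *
s=snapshot('wrist'); cv2.imwrite('pics/w23.png',s['frame'])
go([.5939,-.1001,.007],np.radians(6.4))
"
```

```text
t 36.45 tcp [ 0.595  -0.1003  0.0077] phi 6.42 tilt 0.17 F [ 0.   0.2 -0.5] open 39.5mm
shift total (tool, units) [-0.005 -0.002  0.004]
turn units [ 0.0005 -0.0019  0.0002]
```

View pics/w23.png

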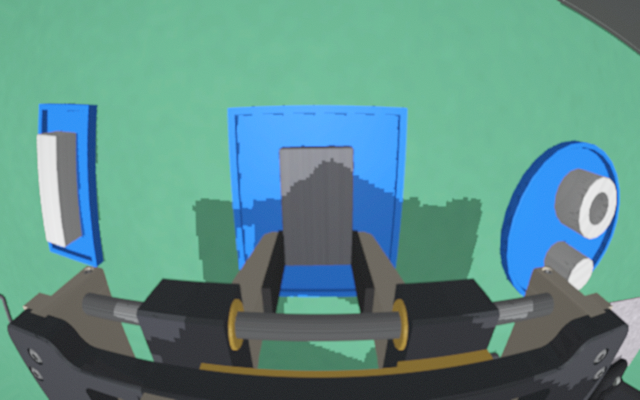

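Request:
step_arm(
  moves=[
    [0,0,0.006,0,-0.002,0,0.7],
    [0,0,0,0,0,0,0.7],
    [0,0,0,0,0,0,0.53],
    [0,0,0,0,0,0,0.5],
    [0,0,0,0,0,0,0.5],
    [0,0,-0.06,0,0,0,0.5],
    [0,0,-0.12,0,0,0,0.5],
    [0,0,-0.15,0,0,0,0.5],
    [0,0,-0.15,0,0,0,0.4],
    [0,0,0,0,0,0,0.3],
  ],
)

```text
time: 37.7
eef_pos: [0.5962, -0.1006, 0.1089]
orientation: [3.134, 0.176, 0.005]
contact_force: [-0.0, 1.0, 0.1]
opening: 0.682
```

```bash
python3 -c "
from h import *
pose()
s=snapshot('wrist'); cv2.imwrite('pics/w24.png',s['frame'])
S=snapshot('side'); cv2.imwrite('pics/s24.png',cv2.resize(S['frame'][110:300,120:410],None,fx=2.7,fy=2.7,interpolation=cv2.INTER_CUBIC))
pose()
"
```

```text
t 37.70 tcp [ 0.5962 -0.1006  0.1089] phi 6.42 tilt 0.21 F [-0.   1.   0.1] open 62.7mm
t 37.80 tcp [ 0.5939 -0.0998  0.1053] phi 6.41 tilt 0.16 F [-1.   0.6 -1. ] open 64.3mm
```

View pics/w24.png

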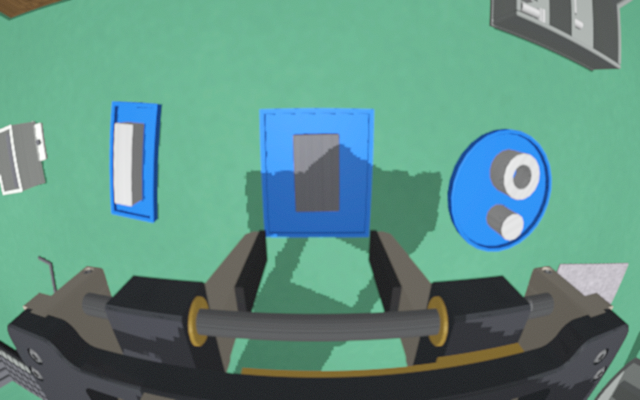

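View pics/s24.png

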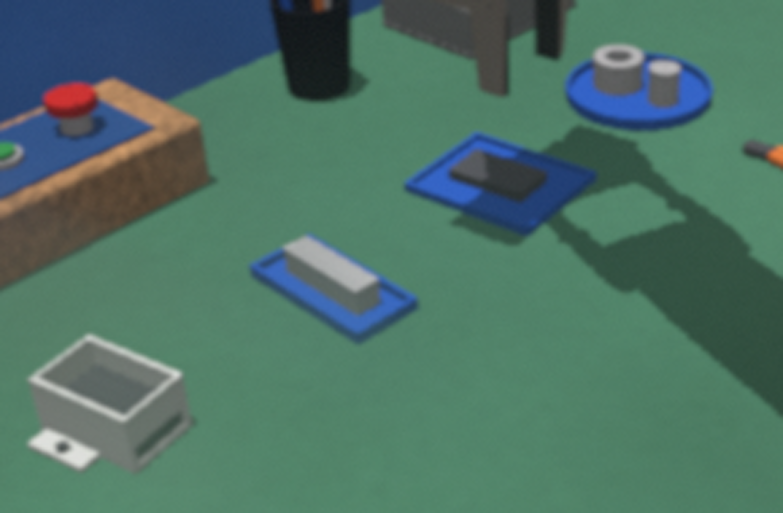

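Request:
step_arm(
  moves=[
    [0,0,-0.1,0,0,0,0.3],
    [0,0,0,0,0,0,0.3],
    [0,0,0,0,0,0,0.3],
  ],
)

```text
time: 38.17
eef_pos: [0.592, -0.0991, 0.1234]
orientation: [-3.134, -0.176, 0.012]
contact_force: [0.6, -0.3, -0.3]
opening: 0.699
```

```bash
python3 -c "
from h import *
st,_,_=pose(); print(abs(st['qvel']).max())
print(arm.close_job())
"
```

```text
t 38.17 tcp [ 0.592  -0.0991  0.1234] phi 6.41 tilt 0.48 F [ 0.6 -0.3 -0.3] open 64.3mm
0.016398918964571296
the job is handed in; nothing more can be done
None
```

The batch is made up and handed in at 38 s of the 102 s allowed. I placed the pieces in this order:
1. **Round pieces:** the bushing and then the slug stand upright in the dish, about 10 mm apart.
2. **Bar:** it lies lengthwise in the middle of the narrow tray.
3. **Plate:** I gripped the bottom plate by its protruding end, drew it about 60 mm straight out through the slot, and laid it flat in the wide tray.

**Last checks:** the final wrist and side pictures show every piece inside its tray, none on a rim. The other two plates have settled down in the magazine. At hand-in the gripper was about 12 cm above the bench, touching nothing and nearly at rest. The forces I read never went above a few newtons.

**Disagreements:** the early top-camera detection took the bar for the slug, so I used the other views for the slug. One quick dish fit failed because the arm was in the way, and the other three agreed to within 2 mm. Positions from the different cameras differed by up to about 4 mm before fitting, but by only about 1–2 mm afterwards. No check failed at the end.

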